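# Level the vial chamber with its wedge and load it

### The job

The vial chamber sags on its right-hand side: push the levelling wedge, thin end first, under that low edge until the chamber's pointer stands level with the mark on the gauge post, and leave the wedge there. Then slide the thumb latch away from you so the sprung cover opens fully, set every vial wheel down over a post of its own, hub up and flat on the chamber floor, and press the cover shut until it latches. The pointer must still be at the mark at the end; leave the bottle, jar and beaker alone.

Things in the scene. Friction and masses are not known exactly. Their poses are not given: they have to be found in the camera images.
- stand: fixed steel stand under the chamber. Origin: on the bench, below the middle of the level chamber. Its x points roughly away from the robot, its y roughly to the left (turned up to 0.2 rad): these are called stand x and stand y below. It carries the chamber's pivot on the +y side (pivot line 102.5 mm from the origin, 22 mm above the bench, parallel to stand x) and the gauge post at the (+x, -y) corner: aluminium, 14 x 12 mm, 85 mm tall, centred at (125, -126) mm.
- mark (a point): the black mark line round the gauge post, 50 mm above the bench; axes as the stand's.
- chamber (a joint): tilt of the vial chamber about its pivot, rad: -0.0585 resting on its stop with the low edge 10 mm above the bench, 0 level (low edge 22 mm above the bench), at most 0.06. The chamber is a white open box 205 x 205 mm outside, 190 x 190 mm inside, flat underside, floor 6 mm thick, wall tops 58 mm above the underside, cover 6 mm thick on top; chamber with cover about 1.2 kg, so about 6 N rests on the wedge.
- pointer (a point): tip of the small dark pointer on the chamber's +x face near its low edge; at the same height as the mark when the chamber is level. Axes as the chamber's.
- low_edge (a point): middle of the lower edge of the chamber's -y wall: the edge that the wedge goes under, moving along stand +y. Axes as the chamber's (x along the edge). The underside behind it is open and clear for the full length of the wedge.
- wedge: aluminium levelling wedge, 180 mm long, 250 g, lying on the bench. Origin: centre of its underside; x along it towards the thin end (x = +90 mm, 4 mm high, 44 mm wide). The top slopes up evenly from 4 mm at x = +90 to 28 mm at x = -30 (1 mm per 5 mm). From x = -30 to x = -90 mm it has a grip block 30 mm wide (across y) and 45 mm tall. It stays under load by friction; with its thin end 90 mm past the low edge the chamber is level. Pushing it in takes about 10 N.
- chamber_floor (a point): middle of the chamber's inner floor, 28 mm above the bench when level; z is normal to the floor.
- post0 (a point): foot, on the chamber floor, of post 0 at (-46, -46) mm from the floor's middle in x, y. Each post is steel, 11 mm across and 36 mm tall with a tapered tip.
- post1 (a point): foot, on the chamber floor, of post 1 at (-46, 46) mm from the floor's middle in x, y. Each post is steel, 11 mm across and 36 mm tall with a tapered tip.
- post2 (a point): foot, on the chamber floor, of post 2 at (46, -46) mm from the floor's middle in x, y. Each post is steel, 11 mm across and 36 mm tall with a tapered tip.
- post3 (a point): foot, on the chamber floor, of post 3 at (46, 46) mm from the floor's middle in x, y. Each post is steel, 11 mm across and 36 mm tall with a tapered tip.
- cover (a joint): angle of the chamber's cover, rad: 0 shut, 1.75 fully open (leaning back past upright). A white frame with a smoked window, 205 x 205 x 6 mm, hinged along the top of the +y wall. A spring opens it when the latch lets go and holds it open; it takes about 1.5 N at the free edge to push it down, and about 5 N more for the last 10 mm, when the steel lip on its free edge pushes the latch's bevelled tongue aside and snaps under it.
- cover_hinge (a point): point on the cover's hinge line, in the middle of its length, at the height of the wall tops and of the shut cover's underside.
- cover_edge (a point): middle of the cover's free edge, on its outer (upper) face, 205 mm from the hinge line.
- latch (a joint): travel of the thumb latch, m: 0 home, up to 0.022 along stand +x (away from the robot); a spring of 2 to 3 N returns it home. It lets go of the cover beyond 0.009; hold it there until the cover has lifted, about 0.5 s.
- latch_tab (a point): middle of the top of the latch's dark upright tab on the outside of the -y wall: 12 mm thick (along stand x), 20 mm wide (along y), 42 mm tall, top 31 mm above the wall tops.
- wheel0: grey plastic vial wheel: a disc 72 mm across and 12 mm thick with a hub on top, 32 mm across; 44 mm tall in all, an 18 mm hole right through the hub, 120 g; it lies flat with the hub up. Origin: centre of its underside; z up along the hub. Any wheel fits any post. 3 or 4 wheels are present.
- wheel1: grey plastic vial wheel: a disc 72 mm across and 12 mm thick with a hub on top, 32 mm across; 44 mm tall in all, an 18 mm hole right through the hub, 120 g; it lies flat with the hub up. Origin: centre of its underside; z up along the hub. Any wheel fits any post. 3 or 4 wheels are present.
- wheel2: grey plastic vial wheel: a disc 72 mm across and 12 mm thick with a hub on top, 32 mm across; 44 mm tall in all, an 18 mm hole right through the hub, 120 g; it lies flat with the hub up. Origin: centre of its underside; z up along the hub. Any wheel fits any post. 3 or 4 wheels are present.
- wheel3: grey plastic vial wheel: a disc 72 mm across and 12 mm thick with a hub on top, 32 mm across; 44 mm tall in all, an 18 mm hole right through the hub, 120 g; it lies flat with the hub up. Origin: centre of its underside; z up along the hub. Any wheel fits any post. 3 or 4 wheels are present.
- solvent_bottle: bystander: amber bottle, 72 mm across, 170 mm tall. Origin: centre of its underside, z up.
- beaker: bystander: glass cup, 72 mm across, 85 mm tall. Origin: centre of its underside, z up.
- jar: bystander: small jar, 60 mm across, 80 mm tall. Origin: centre of its underside, z up.
Not all that is in view belongs to the job. Leave any blue, pink or red look-alike of the wedge alone.

How it is judged:
By the outcome, as a careful person would: the job done as asked, in the order asked, and still so for the second after the job is handed in, with the robot touching nothing.
Of wheel0, wheel1, wheel2, wheel3 only 3 to 4 are there at a start; the rules pass over those that are not, and their reading is None.
At some moment in a run one of wheel0, wheel1, wheel2, wheel3 may be knocked a few centimetres aside while the robot is not near it.
Once in a run the grip may slacken for a moment while it holds something.
It also fails if it takes over 208 s, if anything falls off the work surface, if the arm or the gripper's body presses on something with over 40 N, if the wrist force passes 120 N, or if a joint passes its speed limit or range.

### The arm

A 6-joint arm with a two-finger parallel gripper is mounted at the origin on the work surface. World frame = base frame: x ahead of the robot, y to its left, z up, the work surface at z = 0. Lengths are in m, angles in rad, forces in N, time in s.
With the tool pointing down it reaches from about 0.25 to 0.725 m from the base axis. Payload 4 kg.
Tool frame: the origin (TCP) lies on the centre line of the jaws, within the pads' length; the fingertips stand 14 mm ahead of it and the grasp point (between the pads) lies 5 mm behind it; z points along the fingers, x is the direction in which the jaws open and shut, and the axes are right-handed (so a half turn about z gives the same grasp; the last joint's range is limited). The gripper opens to 85 mm and grips with 20 to 120 N. Pads are 22 mm wide; open, the fingers measure 114 mm over their backs; the gripper's body (76 mm by 85 mm) begins 54 mm behind the grasp point. The pads swing forward as they close: fully open they stand 13 mm farther back than shut.
Start: joints at [0, 0.241, 0.005, 1.335, 0, 1.571], TCP at [0.5, -0, 0.245] pointing down, gripper open.
Joint ranges: [-2.72, 2.72], [-1.05, 1.87], [-1.09, 1.28], [-1.99, 2.15], [-1.42, 1.44], [-3.14, 3.14]. Speed limits (rad/s): [2.79, 2.79, 3.14, 3.14, 3.14, 3.14].

### API

Orientations are given as a unit quaternion [x, y, z, w].
In Python, from workcell import bot gives the robot as it stands.
- The arm moves only by the tool play_rows, never from a script. Its argument "motion" is a list of rows, each an object with "fingers": the closure, from -1 (fully open) to 1 (shut), so that 0 is half open; "translation": the shift along the tool's x, y, z in cm, a list of three; "roll": the turn about the tool's z in degrees. A call has 1 to 20 rows; each row is the pose to reach, as a shift and turn from the pose commanded when the call began, along the tool's axes at that moment; what a row does not reach only later rows make up. A row lasts 1/12 s, in which the tool goes at most 41.7 mm and 7.16 degrees, less where a joint would pass 70% of its speed; a pose out of reach is approached as far as the arm can. A call with a gripper value outside its range is refused whole. The fingers move at their own pace and stop on an object; the grip force is fixed at half the most. Time passes only in rows, so rows that repeat a pose let the fingers close. It gives the time, the measured TCP pose, the force and the opening at its end, in the units of the state.
- bot.get_obs(): the state, without advancing time (a new reading comes with each control period).
- bot.camera(name): name is "scene" or "side" or "wrist"; returns a dict with "pixels" (420x560x3 uint8, red, green, blue), "intrinsics" (3x3 intrinsics, pixels), "world_to_cam" (4x4, takes a point from world to camera coordinates). Camera axes: x right, y down, z forward; pixel columns grow to the right and rows downward; lengths in m; the calibration is good to about 2 mm. The wrist camera is an equidistant fisheye: a pixel r from the principal point sees the ray r / f radians off the axis. A picture is of the moment at which its call begins. There is no depth.
- bot.job_done(): hands the job in, once; it reports no verdict.
The state is a dict: "clock": time; "joint_pos": joint angles; "joint_vel": joint speeds; "tau": joint torques, N m; "eef_pos": TCP position; "tool_rot": TCP orientation; "ft_force": force on the tool from outside, world axes, zero at the start; "ft_torque": the same for the moment, N m; "grip_width": finger opening in m.
Only numpy, scipy, OpenCV 4.12 (cv2) and the standard library are available. Lean on these libraries where they do the work, as an engineer would, in place of code of your own. Each camera call takes 0.05 s, during which the arm holds its last target. There are 200 camera calls.

## Working session

There is one attempt and no reset: what is moved stays moved. The work goes in short steps, Python scripts to look and compute and a tool call to move; the robot and the scene stay as the last step left them, time stands still between calls to the robot, and variables do not carry over. Pictures are saved under pics/ and viewed, about 12 in all and at most 16, crops included, and the job is handed in when it is done.

Besides the shell and the picture viewer there is one more tool, called as name(argument=value, ...), one argument or row to a line, values as JSON. play_rows: Moves the arm, as the interface text tells. Its arguments: {"type":"object","properties":{"motion":{"type":"array","items":{"type":"object","properties":{"fingers":{"type":"number"},"translation":{"type":"array","items":{"type":"number"}},"roll":{"type":"number"}}}}},"required":["motion"]}

```bash
mkdir -p pics; cat > h.py <<'E'
import numpy as np, cv2
from workcell import bot
def snap(name,fn):
    c=bot.camera(name); im=np.array(c["pixels"]); cv2.imwrite("pics/"+fn+".png",im[:,:,::-1])
    np.savez("pics/"+fn+".npz",K=c["intrinsics"],T=c["world_to_cam"],im=im); return c
def ray(fn,u,v):
    d=np.load("pics/"+fn+".npz"); K,T=d["K"],d["T"]
    x=np.array([(u-K[0,2])/K[0,0],(v-K[1,2])/K[1,1],1.])
    if 'wr' in fn:
        r=np.hypot(x[0],x[1]); x=np.array([x[0]/r*np.sin(r),x[1]/r*np.sin(r),np.cos(r)]) if r>1e-9 else np.array([0,0,1.])
    R=T[:3,:3]; return -R.T@T[:3,3], R.T@x
def onz(fn,u,v,z):
    o,d=ray(fn,u,v); return o+d*(z-o[2])/d[2]
def proj(fn,p):
    d=np.load("pics/"+fn+".npz"); K,T=d["K"],d["T"]
    c=T[:3,:3]@np.asarray(p,float)+T[:3,3]
    if 'wr' in fn:
        r=np.hypot(c[0],c[1]); th=np.arctan2(r,c[2]); x=c[:2]/max(r,1e-9)*th
    else: x=c[:2]/c[2]
    return np.array([K[0,0]*x[0]+K[0,2],K[1,1]*x[1]+K[1,2]])
def crop(fn,u0,v0,u1,v1,s,out):
    im=cv2.imread("pics/"+fn+".png")[v0:v1,u0:u1]
    cv2.imwrite("pics/"+out+".png",cv2.resize(im,None,fx=s,fy=s,interpolation=cv2.INTER_CUBIC))
def st():
    o=bot.get_obs()
    for k in ("clock","joint_pos","eef_pos","tool_rot","ft_force","grip_width"): print(k,np.round(o[k],4))
E
python3 - <<'E'
from h import *
import numpy as np
st()
for n in ("scene","side","wrist"):
    c=snap(n,{"scene":"sc0","side":"si0","wrist":"wr0"}[n]); T=c["world_to_cam"]; print(n,np.round(-T[:3,:3].T@T[:3,3],3),np.round(T[:3,:3],2).tolist(),np.round(c["intrinsics"],1).tolist())
a=cv2.imread("pics/sc0.png");b=cv2.imread("pics/si0.png")
E
```

```text
clock 0.0
joint_pos [-0.      0.2414  0.0037  1.3352 -0.      1.5708]
eef_pos [ 0.4994 -0.      0.2444]
tool_rot [ 1.     -0.     -0.0011  0.    ]
ft_force [-0.3279 -0.5017 -0.1558]
grip_width 0.0855
scene [1.037 0.61  1.407] [[-0.77, 0.63, -0.0], [0.54, 0.66, -0.52], [-0.33, -0.4, -0.85]] [[468.4, 0.0, 284.1], [0.0, 468.4, 203.9], [0.0, 0.0, 1.0]]
side [ 0.277 -1.245  1.014] [[0.98, -0.22, -0.02], [-0.14, -0.58, -0.8], [0.16, 0.79, -0.59]] [[439.4, 0.0, 278.1], [0.0, 439.4, 214.4], [0.0, 0.0, 1.0]]
wrist [0.5   0.077 0.372] [[1.0, -0.0, -0.0], [0.0, -0.95, 0.3], [-0.0, -0.3, -0.95]] [[325.2, 0.0, 278.4], [0.0, 325.2, 206.1], [0.0, 0.0, 1.0]]
```

View pics/sc0.png

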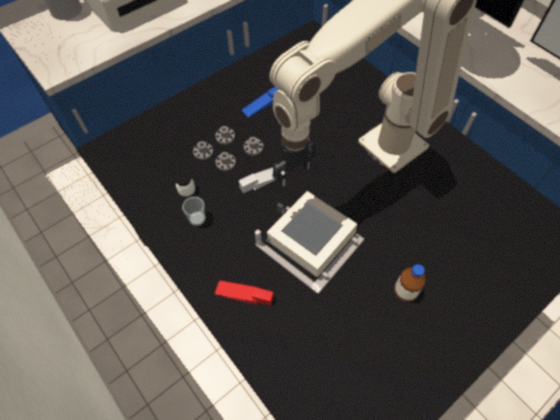

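View pics/si0.png

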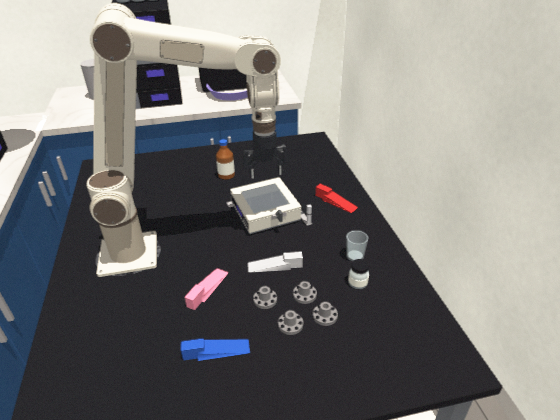

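The scene shows the chamber at about (312,233), the wedge at (262,180), and four wheels near (203,150), (225,135), (225,161) and (253,146). In the side view:
- Wedge candidates: silver (275,262), pink (207,288), blue (215,349) and red (336,198). The silver/aluminium one fits the description.
- Wheels: (265,297), (305,292), (291,321) and (325,313).

I'll confirm in an enlarged crop.

```bash
python3 - <<'E'
from h import *
crop("si0",180,170,380,335,4,"si0c"); crop("sc0",170,110,370,255,4,"sc0c")
E
```

```text
(no output)
```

View pics/si0c.png

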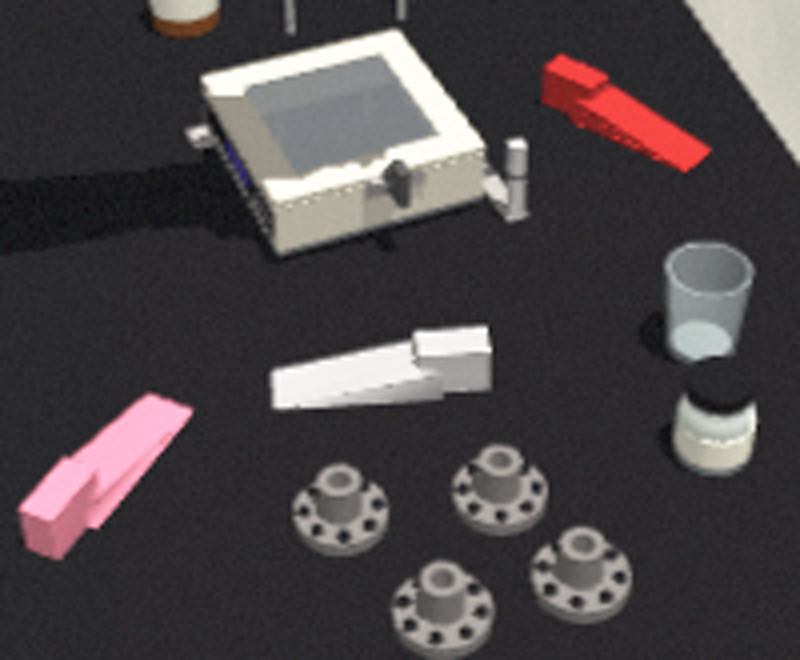

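View pics/sc0c.png

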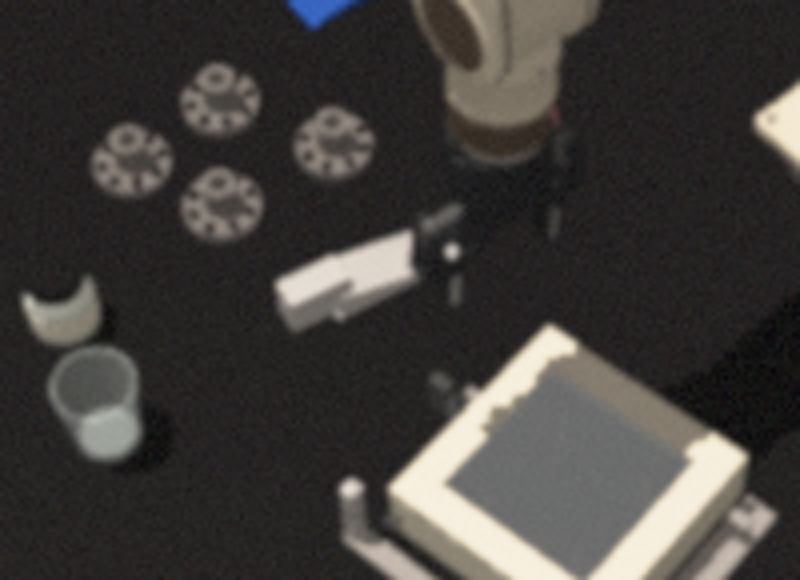

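The crops confirm it: the silver wedge has its grip block at crop (452,360) and its thin end at (274,390), pointing roughly toward the robot. The four wheels lie hub up, and the latch tab is at about (398,180) in the crop. Next I'll fit the poses.

```bash
cat > fit.py <<'E'
from h import *
from scipy.optimize import least_squares
def rz(a): return np.array([[np.cos(a),-np.sin(a),0],[np.sin(a),np.cos(a),0],[0,0,1]])
def ch2st(p,t):  # chamber (level stand coords) tilted by t about pivot
    p=np.array(p,float); y=p[1]-.1025; z=p[2]-.022
    return np.array([p[0], .1025+y*np.cos(t)-z*np.sin(t)*(1), .022+z*np.cos(t)+y*np.sin(t)*(-1)*(-1)])
def tri(obs):
    A=np.zeros((3,3));b=np.zeros(3)
    for fn,u,v in obs:
        o,d=ray(fn,u,v); d/=np.linalg.norm(d); M=np.eye(3)-np.outer(d,d); A+=M;b+=M@o
    return np.linalg.solve(A,b)
S=lambda x,y:("si0",180+x/4,170+y/4)
C=lambda x,y:("sc0",170+x/4,110+y/4)
E
python3 - <<'E'
from fit import *
print("wheels side z=.044"); ws=[(340,478),(500,458),(441,577),(582,542)]; wc=[(332,122),(221,183),(214,78),(127,138)]
for a in ws: print(np.round(onz(*S(*a),.044),4))
for a in wc: print(np.round(onz(*C(*a),.044),4))
# tilt: low side y=-.1025 must go down for t=-.0585: dz = y_rel*sin(t): y_rel=-.205 => need t>0 sign -> use -t
t=.0585
k=.1025
obs=[]
for (p,px) in [((-k,k,.086),S(203,78)),((k,k,.086),S(397,30)),((k,-k,.086),S(485,153)),((-k,-k,.086),S(272,190)),
  ((-k,-k,.086),C(550,325)),((-k,k,.086),C(747,455)),((k,-k,.086),C(390,490))]:
    obs.append((ch2st(p,t),px))
obs+=[(np.array([.125,-.126,.085]),S(516,143)),(np.array([.125,-.126,.085]),C(350,485)),(np.array([.125,-.126,0.0]),S(514,215))]
def f(q): return np.concatenate([proj(px[0],rz(q[2])@p+[q[0],q[1],0])-px[1:] for p,px in obs])
r=least_squares(f,[.5,.2,0],loss='soft_l1'); print("stand",r.x); print(np.round(f(r.x).reshape(-1,2),1).tolist())
q=r.x
print("tab", rz(q[2])@ch2st([0,-.11,.111],t)+[q[0],q[1],0], "seen side", onz(*S(398,163),.1),"scene",onz(*C(440,382),.1))
# wedge fit
w=[((-.09,-.015,.045),S(487,357)),((-.09,.015,.045),S(487,328)),((-.03,.015,.045),S(414,333)),((-.03,-.015,.045),S(419,363)),((.09,.022,.004),S(272,372)),((.09,-.022,.0),S(276,408)),
 ((-.09,.015,.045),C(290,305)),((-.09,-.015,.045),C(275,285)),((-.03,-.015,.045),C(338,254)),((-.03,.015,.045),C(356,272))]
def pr(q,s): return np.concatenate([proj(px[0],rz(q[2])@(np.array(p)*[1,s,1])+[q[0],q[1],0])-px[1:] for p,px in w])
for s in (1,-1):
    r=least_squares(lambda q:pr(q,s),[.45,-.05,3.1],loss='soft_l1'); print("wedge",s,r.x,r.cost); print(np.round(pr(r.x,s).reshape(-1,2),1).tolist())
for n,p in (("jar",S(715,455)),("beaker",S(700,345))): print(n,onz(*p,0))
E
```

```text
wheels side z=.044
[ 0.4238 -0.324   0.044 ]
[ 0.5465 -0.3323  0.044 ]
[ 0.4748 -0.435   0.044 ]
[ 0.5817 -0.4273  0.044 ]
[ 0.4241 -0.3223  0.044 ]
[ 0.5453 -0.3299  0.044 ]
[ 0.4781 -0.4352  0.044 ]
[ 0.5822 -0.4274  0.044 ]
stand [0.5102598  0.11204784 0.17561918]
[[-0.1, -0.9], [0.2, -0.5], [-0.2, -1.7], [0.5, 2.8], [-0.0, -0.1], [0.1, 0.1], [-0.3, -0.8], [0.0, -0.3], [0.3, -0.1], [-0.0, 0.2]]
tab [ 0.5303244  -0.00102577  0.09842359] seen side [ 0.53937671 -0.01595219  0.1       ] scene [ 0.54555011 -0.0125403   0.1       ]
wedge 1 [ 0.48671903 -0.17387924  2.78715145] 68.14189679218957
[[0.6, -6.5], [-0.2, 6.8], [-0.3, 4.2], [-0.4, -9.3], [-0.4, 2.2], [1.1, -14.7], [-3.8, -8.3], [2.4, 3.4], [3.0, 6.5], [-4.0, -4.6]]
wedge -1 [ 0.48388434 -0.18578863  2.99583268] 6.221727126820957
[[0.8, -1.7], [-0.3, -0.5], [-0.1, -0.7], [-0.5, -2.1], [-0.0, -0.4], [-0.7, 0.6], [0.1, -0.5], [-0.2, -1.6], [-1.0, -1.0], [-1.4, 0.5]]
jar [ 0.72564188 -0.32816714  0.        ]
beaker [ 0.76028428 -0.20249469  0.        ]
```

play_rows(
  motion=[
    {"fingers": -1,"translation": [4.9,19.5,12.4],"roll": -81.6},
    {"fingers": -1,"translation": [4.9,19.5,12.4],"roll": -81.6},
    {"fingers": -1,"translation": [4.9,19.5,12.4],"roll": -81.6},
    {"fingers": -1,"translation": [4.9,19.5,12.4],"roll": -81.6},
    {"fingers": -1,"translation": [4.9,19.5,12.4],"roll": -81.6},
    {"fingers": -1,"translation": [4.9,19.5,12.4],"roll": -81.6},
    {"fingers": -1,"translation": [4.9,19.5,12.4],"roll": -81.6},
    {"fingers": -1,"translation": [4.9,19.5,12.4],"roll": -81.6},
    {"fingers": -1,"translation": [4.9,19.5,12.4],"roll": -81.6},
    {"fingers": -1,"translation": [4.9,19.5,12.4],"roll": -81.6},
    {"fingers": -1,"translation": [4.9,19.5,12.4],"roll": -81.6},
    {"fingers": -1,"translation": [4.9,19.5,12.4],"roll": -81.6},
    {"fingers": -1,"translation": [4.9,19.5,12.4],"roll": -81.6},
    {"fingers": -1,"translation": [4.9,19.5,12.4],"roll": -81.6},
    {"fingers": -1,"translation": [4.9,19.5,12.4],"roll": -81.6},
  ],
)

```text
clock: 1.4
eef_pos: [0.5488, -0.1949, 0.1211]
tool_rot: [0.757, 0.653, -0.0, -0.0]
ft_force: [0.1, 0.1, -0.4]
grip_width: 0.0853
```

```bash
cat >> h.py <<'E'
def yaw():
    x,y,z,w=bot.get_obs()["tool_rot"]; return np.arctan2(2*(x*y+z*w),1-2*(y*y+z*z))
def go(x,y,z,psi=None):
    p=bot.get_obs()["eef_pos"]; a=yaw(); d=np.array([x,y,z])-p; c,s=np.cos(a),np.sin(a)
    r=0 if psi is None else -np.degrees((psi-a+np.pi)%(2*np.pi)-np.pi)
    print("go",np.round([100*(c*d[0]+s*d[1]),100*(s*d[0]-c*d[1]),-100*d[2],r],2))
SX,SY,SA=.5103,.1120,.1756
def S2W(x,y): c,s=np.cos(SA),np.sin(SA); return SX+c*x-s*y, SY+s*x+c*y
def W2S(X,Y): c,s=np.cos(SA),np.sin(SA); X-=SX;Y-=SY; return c*X+s*Y,-s*X+c*Y
E
python3 - <<'E'
from h import *
st(); print(yaw()); go(.5483,-.1954,.025,1.425)
snap("wrist","wr1")
E
```

```text
clock 1.4
joint_pos [-0.3412  0.4808  0.0221  1.1127 -0.     -0.1932]
eef_pos [ 0.5488 -0.1949  0.1211]
tool_rot [ 7.575e-01  6.529e-01 -1.000e-04 -2.000e-04]
ft_force [ 0.1226  0.0863 -0.4325]
grip_width 0.0853
1.422789310616402
go [-0.06 -0.05  9.61 -0.13]
```

View pics/wr1.png

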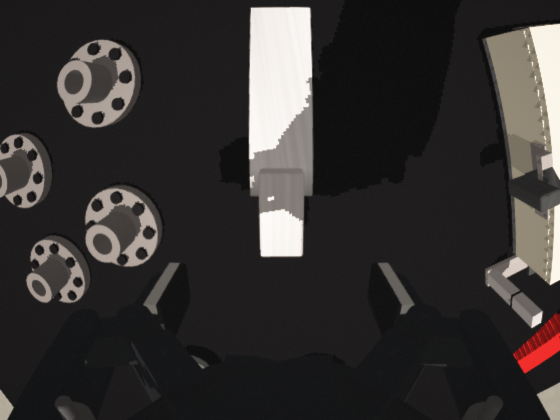

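The wrist view shows the wedge centred between the jaws, with the block's top from (260,170) to (304,256). The latch is at the right, near (535,185).

```bash
python3 - <<'E'
from h import *
for u,v in ((261,255),(303,255),(304,172),(260,172)): print(np.round(onz("wr1",u,v,.045),4))
for u,v in ((250,8),(312,8)): print("thin",np.round(onz("wr1",u,v,.004),4))
for u,v in ((75,80),(102,243)): print("wheel",np.round(onz("wr1",u,v,.044),4))
print("gauge",np.round(onz("wr1",535,319,.085),4),S2W(.125,-.126))
E
```

```text
[ 0.5695 -0.2101  0.045 ]
[ 0.5738 -0.1812  0.045 ]
[ 0.5159 -0.1733  0.045 ]
[ 0.5117 -0.2011  0.045 ]
thin [ 0.3936 -0.1928  0.004 ]
thin [ 0.4002 -0.1474  0.004 ]
wheel [ 0.4231 -0.3207  0.044 ]
wheel [ 0.5457 -0.3309  0.044 ]
gauge [0.6534 0.007  0.085 ] (np.float64(0.6553898038071294), np.float64(0.009775008773741059))
```

play_rows(
  motion=[
    {"fingers": -1,"translation": [0.26,-0.14,3.0],"roll": -0.1},
    {"fingers": -1,"translation": [0.26,-0.14,6.0],"roll": -0.1},
    {"fingers": -1,"translation": [0.26,-0.14,8.5],"roll": -0.1},
    {"fingers": -1,"translation": [0.26,-0.14,9.7],"roll": -0.1},
    {"fingers": -1,"translation": [0.26,-0.14,9.7],"roll": -0.1},
    {"fingers": 1,"translation": [0.26,-0.14,9.7],"roll": -0.1},
    {"fingers": 1,"translation": [0.26,-0.14,9.7],"roll": -0.1},
    {"fingers": 1,"translation": [0.26,-0.14,9.7],"roll": -0.1},
    {"fingers": 1,"translation": [0.26,-0.14,9.7],"roll": -0.1},
    {"fingers": 1,"translation": [0.26,-0.14,9.7],"roll": -0.1},
    {"fingers": 1,"translation": [0.26,-0.14,9.7],"roll": -0.1},
    {"fingers": 1,"translation": [0.26,-0.14,9.7],"roll": -0.1},
    {"fingers": 1,"translation": [0.26,-0.14,9.7],"roll": -0.1},
    {"fingers": 1,"translation": [0.26,-0.14,9.7],"roll": -0.1},
  ],
)

```text
clock: 2.62
eef_pos: [0.5492, -0.1928, 0.0259]
tool_rot: [0.756, 0.654, 0.001, 0.001]
ft_force: [-0.1, -1.0, 5.7]
grip_width: 0.0293
```

```bash
python3 - <<'E'
from h import *
st(); x,y=S2W(-.055,-.1025-.12-.065); print(x,y); go(x,y,.05,SA)
E
```

```text
clock 2.6167
joint_pos [-3.375e-01  5.776e-01 -9.380e-02  8.962e-01 -2.000e-04 -1.925e-01]
eef_pos [ 0.5492 -0.1928  0.0259]
tool_rot [7.565e-01 6.540e-01 7.000e-04 1.400e-03]
ft_force [-0.1075 -1.0172  5.7064]
grip_width 0.0293
0.5063717415430491 -0.18068723714144996
go [ 0.58 -4.41 -2.41 71.63]
```

play_rows(
  motion=[
    {"fingers": 1,"translation": [0,0,-1.0],"roll": 0},
    {"fingers": 1,"translation": [0,0,-2.0],"roll": 0},
    {"fingers": 1,"translation": [0.1,-0.5,-2.4],"roll": 5},
    {"fingers": 1,"translation": [0.1,-1,-2.4],"roll": 11},
    {"fingers": 1,"translation": [0.2,-1.5,-2.4],"roll": 17},
    {"fingers": 1,"translation": [0.3,-2,-2.4],"roll": 23},
    {"fingers": 1,"translation": [0.4,-2.5,-2.4],"roll": 29},
    {"fingers": 1,"translation": [0.4,-3,-2.4],"roll": 35},
    {"fingers": 1,"translation": [0.5,-3.5,-2.4],"roll": 41},
    {"fingers": 1,"translation": [0.5,-4,-2.4],"roll": 47},
    {"fingers": 1,"translation": [0.6,-4.4,-2.4],"roll": 53},
    {"fingers": 1,"translation": [0.6,-4.4,-2.4],"roll": 59},
    {"fingers": 1,"translation": [0.6,-4.4,-2.4],"roll": 65},
    {"fingers": 1,"translation": [0.6,-4.4,-2.4],"roll": 71.7},
    {"fingers": 1,"translation": [0.6,-4.4,-2.4],"roll": 71.7},
    {"fingers": 1,"translation": [0.6,-4.4,-2.4],"roll": 71.7},
    {"fingers": 1,"translation": [0.6,-4.4,-2.4],"roll": 71.7},
  ],
)

```text
clock: 4.03
eef_pos: [0.5052, -0.1799, 0.0485]
tool_rot: [0.996, 0.088, -0.0, -0.0]
ft_force: [-0.6, -0.3, -2.7]
grip_width: 0.029
```

```bash
python3 - <<'E'
from h import *
st(); x,y=S2W(-.055,-.1025-.12-.065); print(yaw()); go(x,y,.028,SA)
snap("wrist","wr2")
E
```

```text
clock 4.0333
joint_pos [-3.4200e-01  4.7740e-01 -2.0120e-01  8.9240e-01 -1.0000e-04  1.0518e+00]
eef_pos [ 0.5052 -0.1799  0.0485]
tool_rot [ 9.961e-01  8.840e-02 -1.000e-04 -0.000e+00]
ft_force [-0.6125 -0.3225 -2.6523]
grip_width 0.029
0.1769812862210379
go [0.1  0.1  2.05 0.08]
```

View pics/wr2.png

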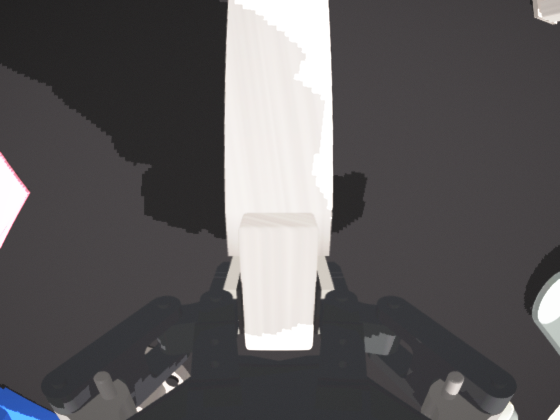

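The wrist view shows the wedge held square, with its block at (280,280) and thin end forward. Next I lower it and push to just short of contact.

play_rows(
  motion=[
    {"fingers": 1,"translation": [0.1,0.1,1.2],"roll": 0},
    {"fingers": 1,"translation": [0.1,0.1,2.15],"roll": 0},
    {"fingers": 1,"translation": [0.1,0.1,2.15],"roll": 0},
    {"fingers": 1,"translation": [0.1,-1,2.15],"roll": 0},
    {"fingers": 1,"translation": [0.1,-2,2.15],"roll": 0},
    {"fingers": 1,"translation": [0.1,-3,2.15],"roll": 0},
    {"fingers": 1,"translation": [0.1,-4,2.15],"roll": 0},
    {"fingers": 1,"translation": [0.1,-4.5,2.15],"roll": 0},
    {"fingers": 1,"translation": [0.1,-4.5,2.15],"roll": 0},
    {"fingers": 1,"translation": [0.1,-4.5,2.15],"roll": 0},
  ],
)

```text
clock: 4.92
eef_pos: [0.4986, -0.1349, 0.027]
tool_rot: [0.996, 0.088, 0.0, 0.0]
ft_force: [0.9, -0.9, -2.8]
grip_width: 0.0296
```

play_rows(
  motion=[
    {"fingers": 1,"translation": [0,-0.3,0],"roll": 0},
    {"fingers": 1,"translation": [0,-0.5,0],"roll": 0},
    {"fingers": 1,"translation": [0,-0.5,0],"roll": 0},
  ],
)

```text
clock: 5.17
eef_pos: [0.4975, -0.1304, 0.0268]
tool_rot: [0.996, 0.087, -0.0, -0.0]
ft_force: [-0.0, -0.0, -2.7]
grip_width: 0.0296
```

play_rows(
  motion=[
    {"fingers": 1,"translation": [0,-0.3,0],"roll": 0},
    {"fingers": 1,"translation": [0,-0.5,0],"roll": 0},
    {"fingers": 1,"translation": [0,-0.5,0],"roll": 0},
  ],
)

```text
clock: 5.42
eef_pos: [0.4966, -0.1254, 0.0267]
tool_rot: [0.996, 0.087, -0.0, -0.0]
ft_force: [-0.3, 0.3, -3.4]
grip_width: 0.0295
```

play_rows(
  motion=[
    {"fingers": 1,"translation": [0,-0.3,0],"roll": 0},
    {"fingers": 1,"translation": [0,-0.5,0],"roll": 0},
    {"fingers": 1,"translation": [0,-0.5,0],"roll": 0},
  ],
)

```text
clock: 5.67
eef_pos: [0.4958, -0.121, 0.0266]
tool_rot: [0.996, 0.087, -0.0, 0.001]
ft_force: [1.0, -1.7, -5.8]
grip_width: 0.0294
```

play_rows(
  motion=[
    {"fingers": 1,"translation": [0,-0.3,0],"roll": 0},
    {"fingers": 1,"translation": [0,-0.5,0],"roll": 0},
    {"fingers": 1,"translation": [0,-0.5,0],"roll": 0},
  ],
)

```text
clock: 5.92
eef_pos: [0.4956, -0.1175, 0.0271]
tool_rot: [0.996, 0.087, 0.0, 0.002]
ft_force: [1.0, -7.2, -6.8]
grip_width: 0.0291
```

play_rows(
  motion=[
    {"fingers": 1,"translation": [0,-0.3,0],"roll": 0},
    {"fingers": 1,"translation": [0,-0.5,0],"roll": 0},
    {"fingers": 1,"translation": [0,-0.5,0],"roll": 0},
  ],
)

```text
clock: 6.17
eef_pos: [0.4949, -0.1127, 0.0271]
tool_rot: [0.996, 0.087, 0.0, 0.002]
ft_force: [1.3, -6.2, -6.5]
grip_width: 0.029
```

play_rows(
  motion=[
    {"fingers": 1,"translation": [0,-0.5,0.1],"roll": 0},
    {"fingers": 1,"translation": [0,-1.0,0.1],"roll": 0},
    {"fingers": 1,"translation": [0,-1.5,0.1],"roll": 0},
    {"fingers": 1,"translation": [0,-2,0.1],"roll": 0},
    {"fingers": 1,"translation": [0,-2.5,0.1],"roll": 0},
    {"fingers": 1,"translation": [0,-3,0.1],"roll": 0},
    {"fingers": 1,"translation": [0,-3.5,0.1],"roll": 0},
    {"fingers": 1,"translation": [0,-4,0.1],"roll": 0},
    {"fingers": 1,"translation": [0,-4.4,0.1],"roll": 0},
    {"fingers": 1,"translation": [0,-4.7,0.1],"roll": 0},
    {"fingers": 1,"translation": [0,-4.7,0.1],"roll": 0},
    {"fingers": 1,"translation": [0,-4.7,0.1],"roll": 0},
  ],
)

```text
clock: 7.17
eef_pos: [0.4866, -0.0656, 0.026]
tool_rot: [0.996, 0.087, 0.0, 0.001]
ft_force: [1.4, -4.5, -5.9]
grip_width: 0.0294
```

```bash
python3 - <<'E'
from h import *
st(); p=bot.get_obs()["eef_pos"]; print("stand",W2S(p[0],p[1])); print(W2S(.5425,-.014))
snap("wrist","wr3"); snap("side","si3"); 
E
```

```text
clock 7.1667
joint_pos [-0.1327  0.4352 -0.3501  0.784  -0.0023  1.2645]
eef_pos [ 0.4866 -0.0656  0.026 ]
tool_rot [9.962e-01 8.670e-02 5.000e-04 1.300e-03]
ft_force [ 1.3503 -4.513  -5.9474]
grip_width 0.0294
stand (np.float64(-0.054372101637422524), np.float64(-0.17074964362144587))
(np.float64(0.009692758366352392), np.float64(-0.12968766493098527))
```

View pics/wr3.png

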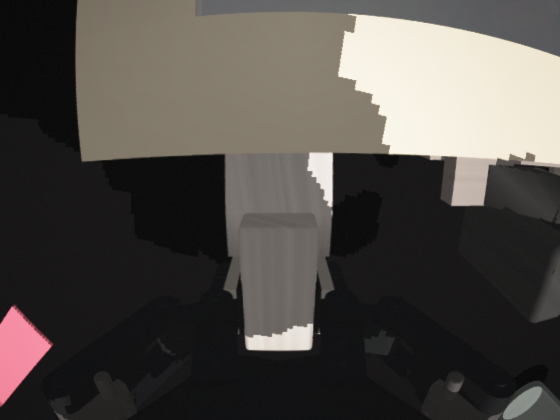

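The wedge is under the low edge. I'll push the last bit, release, and rise.

play_rows(
  motion=[
    {"fingers": 1,"translation": [0,-0.15,0],"roll": 0},
    {"fingers": 1,"translation": [0,-0.25,0],"roll": 0},
    {"fingers": 1,"translation": [0,-0.25,0],"roll": 0},
    {"fingers": 1,"translation": [0,-0.25,0.1],"roll": 0},
    {"fingers": 0.3,"translation": [0,-0.25,0],"roll": 0},
    {"fingers": -0.2,"translation": [0,-0.25,0],"roll": 0},
    {"fingers": -0.5,"translation": [0,-0.25,0],"roll": 0},
    {"fingers": -0.5,"translation": [0,-0.25,0],"roll": 0},
    {"fingers": -0.5,"translation": [0,-0.25,0],"roll": 0},
    {"fingers": -0.5,"translation": [0,-0.25,-3],"roll": 0},
    {"fingers": -0.5,"translation": [0,-0.25,-6],"roll": 0},
    {"fingers": -0.5,"translation": [0,1,-9],"roll": 0},
    {"fingers": -0.5,"translation": [0,3,-11],"roll": 0},
    {"fingers": -0.5,"translation": [0,4,-11],"roll": 0},
    {"fingers": -0.5,"translation": [0,4,-11],"roll": 0},
  ],
)

```text
clock: 8.52
eef_pos: [0.4946, -0.1055, 0.1373]
tool_rot: [0.996, 0.086, 0.002, 0.001]
ft_force: [-0.2, -0.1, -0.5]
grip_width: 0.064
```

```bash
python3 - <<'E'
from h import *
st(); x,y=S2W(.12-.077,-.31)
go(x,y,.09,SA+np.pi/2); go(x,y,.09,SA-np.pi/2)
E
```

```text
clock 8.5167
joint_pos [-2.1010e-01  3.2270e-01 -1.7640e-01  1.0672e+00 -1.0000e-04  1.1883e+00]
eef_pos [ 0.4946 -0.1055  0.1373]
tool_rot [9.963e-01 8.610e-02 2.100e-03 7.000e-04]
ft_force [-0.2193 -0.0911 -0.5322]
grip_width 0.064
go [  9.68   9.83   4.73 -90.18]
go [ 9.68  9.83  4.73 89.82]
```

play_rows(
  motion=[
    {"fingers": -0.5,"translation": [9.7,9.8,4.7],"roll": 89.8},
    {"fingers": -0.5,"translation": [9.7,9.8,4.7],"roll": 89.8},
    {"fingers": -0.5,"translation": [9.7,9.8,4.7],"roll": 89.8},
    {"fingers": -0.5,"translation": [9.7,9.8,4.7],"roll": 89.8},
    {"fingers": -0.5,"translation": [9.7,9.8,4.7],"roll": 89.8},
    {"fingers": -0.5,"translation": [9.7,9.8,4.7],"roll": 89.8},
    {"fingers": -0.5,"translation": [9.7,9.8,4.7],"roll": 89.8},
    {"fingers": -0.5,"translation": [9.7,9.8,4.7],"roll": 89.8},
    {"fingers": -0.5,"translation": [9.7,9.8,4.7],"roll": 89.8},
    {"fingers": -0.5,"translation": [9.7,9.8,4.7],"roll": 89.8},
    {"fingers": -0.5,"translation": [9.7,9.8,4.7],"roll": 89.8},
    {"fingers": -0.5,"translation": [9.7,9.8,4.7],"roll": 89.8},
    {"fingers": -0.5,"translation": [9.7,9.8,4.7],"roll": 89.8},
    {"fingers": -0.5,"translation": [9.7,9.8,4.7],"roll": 89.8},
    {"fingers": -0.5,"translation": [9.7,9.8,4.7],"roll": 89.8},
  ],
)

```text
clock: 9.77
eef_pos: [0.6044, -0.1825, 0.0871]
tool_rot: [0.768, -0.641, -0.002, 0.0]
ft_force: [0.2, -0.0, -0.0]
grip_width: 0.064
```

```bash
python3 - <<'E'
from h import *
st(); snap("wrist","wr4")
for p in ((.125,-.126,.05),(.125,-.126,.085),(.11,-.09,.05)):
    x,y=S2W(*p[:2]); print(proj("wr4",(x,y,p[2])))
E
```

```text
clock 9.7667
joint_pos [-2.9350e-01  6.0270e-01  1.3550e-01  1.1069e+00  5.0000e-04  2.6676e+00]
eef_pos [ 0.6044 -0.1825  0.0871]
tool_rot [ 7.679e-01 -6.405e-01 -1.600e-03  4.000e-04]
ft_force [ 0.1689 -0.0274 -0.0255]
grip_width 0.064
[  4.03971302 119.58120704]
[-34.44895575 126.04436868]
[-23.10465038 146.57969681]
```

View pics/wr4.png

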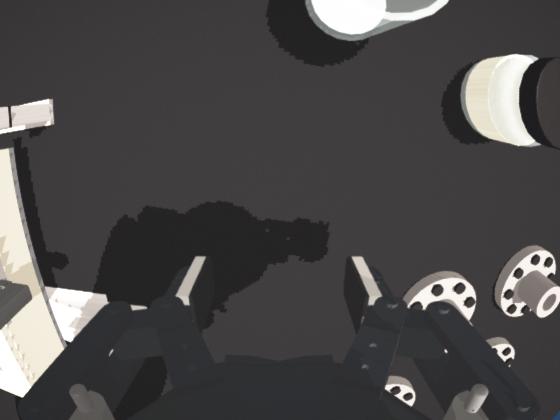

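The mark on the gauge post is at (10,115), too near the left border. I'll shift 4.5 cm toward stand +y and crop.

play_rows(
  motion=[
    {"fingers": -0.5,"translation": [-2,0,0],"roll": 0},
    {"fingers": -0.5,"translation": [-4.5,0,0],"roll": 0},
    {"fingers": -0.5,"translation": [-4.5,0,0],"roll": 0},
    {"fingers": -0.5,"translation": [-4.5,0,0],"roll": 0},
    {"fingers": -0.5,"translation": [-4.5,0,0],"roll": 0},
    {"fingers": -0.5,"translation": [-4.5,0,0],"roll": 0},
  ],
)

```text
clock: 10.32
eef_pos: [0.5977, -0.1398, 0.0887]
tool_rot: [0.767, -0.641, 0.0, 0.0]
ft_force: [0.4, -0.5, -0.6]
grip_width: 0.0642
```

```bash
python3 - <<'E'
from h import *
st(); snap("wrist","wr5"); crop("wr5",0,40,200,190,4,"wr5c")
for p in ((.125,-.126,.05),(.125,-.126,.085),(.11,-.09,.05)):
    x,y=S2W(*p[:2]); print(proj("wr5",(x,y,p[2])))
E
```

```text
clock 10.3167
joint_pos [-2.297e-01  5.664e-01  7.580e-02  1.080e+00 -2.000e-04  2.734e+00]
eef_pos [ 0.5977 -0.1398  0.0887]
tool_rot [ 7.671e-01 -6.415e-01  1.000e-04  0.000e+00]
ft_force [ 0.4332 -0.4682 -0.6137]
grip_width 0.0642
[ 50.24057385 113.17790771]
[ 11.33795917 117.96947359]
[ 14.15871074 142.62197634]
```

View pics/wr5c.png

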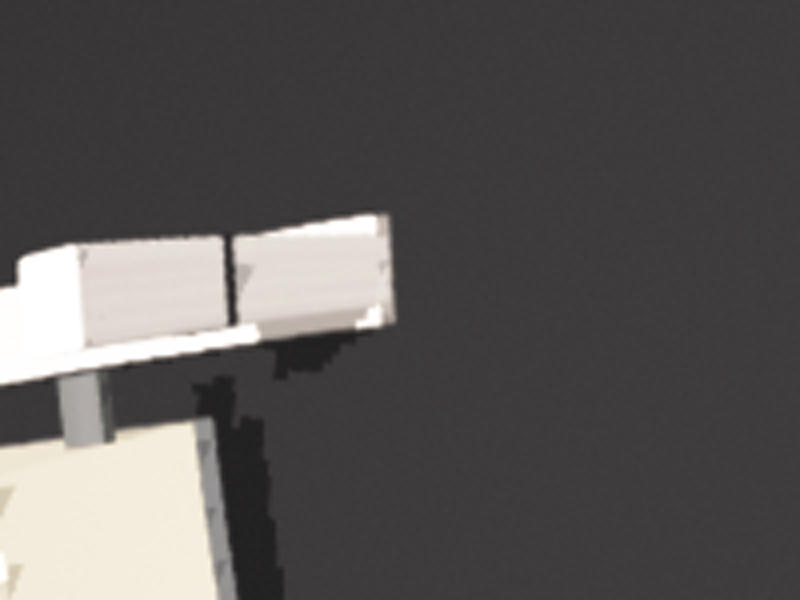

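The crop shows the post's mark line at (230,280) and the pointer bar at (85,410). I'll take a second view from above to triangulate the pointer tip relative to the mark.

play_rows(
  motion=[
    {"fingers": -0.5,"translation": [0,0,-4],"roll": 0},
    {"fingers": -0.5,"translation": [0,0,-8],"roll": 0},
    {"fingers": -0.5,"translation": [-3,0,-8],"roll": 0},
    {"fingers": -0.5,"translation": [-7,0,-8],"roll": 0},
    {"fingers": -0.5,"translation": [-11,0,-8],"roll": 0},
    {"fingers": -0.5,"translation": [-14,0,-8],"roll": 0},
    {"fingers": -0.5,"translation": [-14,0,-8],"roll": 0},
    {"fingers": -0.5,"translation": [-14,0,-8],"roll": 0},
    {"fingers": -0.5,"translation": [-14,0,-8],"roll": 0},
    {"fingers": -0.5,"translation": [-14,0,-8],"roll": 0},
  ],
)

```text
clock: 11.2
eef_pos: [0.5731, -0.0029, 0.1688]
tool_rot: [0.767, -0.642, 0.0, 0.0]
ft_force: [0.1, 0.3, 0.3]
grip_width: 0.0639
```

```bash
python3 - <<'E'
from h import *
st(); snap("wrist","wr6"); x,y=S2W(.125,-.126); u,v=proj("wr6",(x,y,.05)); print(u,v)
u,v=int(u),int(v); a,b=max(0,u-110),max(0,v-70); print(a,b); crop("wr6",a,b,a+200,b+150,4,"wr6c")
E
```

```text
clock 11.2
joint_pos [-4.9000e-03  4.2600e-01  6.6300e-02  1.2110e+00 -4.0000e-04  2.9605e+00]
eef_pos [ 0.5731 -0.0029  0.1688]
tool_rot [ 7.666e-01 -6.421e-01  2.000e-04  1.000e-04]
ft_force [0.1373 0.2982 0.3278]
grip_width 0.0639
281.1410594259653 98.52824625707103
171 28
```

View pics/wr6c.png

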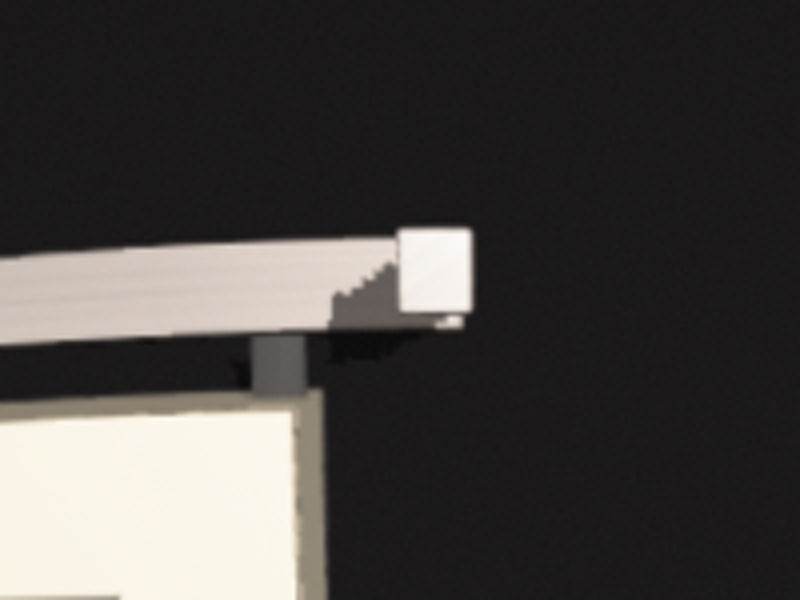

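```bash
python3 - <<'E'
from fit import *
A=lambda x,y:("wr5",x/4,40+y/4); B=lambda x,y:("wr6",171+x/4,28+y/4)
def show(n,a,b):
    p=tri([A(*a),B(*b)]); print(n,np.round(1000*np.array([*W2S(p[0],p[1]),p[2]]),2), [np.round(proj(q[0],p)-q[1:],1) for q in (A(*a),B(*b))])
show("tip+y",(60,375),(252,337)); show("tip-y",(101,373),(305,337))
show("top-y+x",(78,245),(472,230)); show("top-y-x",(88,348),(472,312)); show("top+y+x",(18,260),(398,230))
# mark: on plane of post -y face from wr5
for a in ((230,237),(232,325)):
    o,d=ray(*A(*a)); os=np.array([*W2S(o[0],o[1]),o[2]]); e=o+d; es=np.array([*W2S(e[0],e[1]),e[2]])-os; 
    print("mark",np.round(1000*(os+es*(-.132-os[1])/es[1]),1))
for a in ((388,215),(393,322)): p=onz(*A(*a),0); print("foot",np.round(np.array(W2S(p[0],p[1]))*1000,1))
# cover corner
show("cover corner",(205,420),(325,390))
E
```

```text
tip+y [115.36 -90.5   48.75] [array([0. , 0.5]), array([-0. , -0.4])]
tip-y [ 114.88 -100.52   48.38] [array([0. , 0.1]), array([-0. , -0.1])]
top-y+x [ 132.87 -130.79   82.44] [array([0. , 0.1]), array([ 0. , -0.1])]
top-y-x [ 119.35 -130.84   81.82] [array([0., 0.]), array([ 0., -0.])]
top+y+x [ 132.75 -118.91   83.15] [array([-0., -0.]), array([-0.,  0.])]
mark [ 132.7 -132.    49.3]
mark [ 119.4 -132.    50. ]
foot [ 136.  -131.5]
foot [ 116.2 -131.5]
cover corner [ 103.2  -102.17   23.04] [array([0. , 0.1]), array([-0. , -0.1])]
```

```bash
cat > pt.py <<'E'
from fit import *
def corr(fn,pts):
    # small pose correction of camera fn (rotvec+trans) from known stand points, with priors
    d=np.load("pics/"+fn+".npz"); K,T=d["K"],d["T"]
    def pj(q,p):
        X=np.array([*S2W(p[0],p[1]),p[2]]); c=cv2.Rodrigues(q[:3])[0]@(T[:3,:3]@X+T[:3,3])+q[3:]
        r=np.hypot(c[0],c[1]); x=c[:2]/r*np.arctan2(r,c[2]); return np.array([K[0,0]*x[0]+K[0,2],K[1,1]*x[1]+K[1,2]])
    f=lambda q: np.concatenate([pj(q,p)-px for p,px in pts]+[q[:3]/.01,q[3:]/.003])
    r=least_squares(f,np.zeros(6)); print(fn,np.round(r.x*1000,1),np.round(r.fun[:2*len(pts)].reshape(-1,2),1).tolist())
    return lambda p: pj(r.x,p)
E
python3 - <<'E'
from pt import *
m=.001
A=lambda x,y:np.array([x/4,40+y/4]); B=lambda x,y:np.array([171+x/4,28+y/4])
a=corr("wr5",[((.132,-.132,0.0),A(388,215)),((.118,-.132,0.0),A(393,322)),((.132,-.132,.05),A(230,236)),((.118,-.132,.05),A(232,325)),((.132,-.132,.085),A(78,245)),((.118,-.132,.085),A(88,348)),((.132,-.12,.085),A(18,260))])
b=corr("wr6",[((.132,-.132,.085),B(472,230)),((.118,-.132,.085),B(472,312)),((.132,-.12,.085),B(398,230)),((.118,-.12,.085),B(400,312))])
for t in (-.01,0,.01): # + = low side down
    for n,p in (("corner",(.1025,-.1025,.022)),("cornertop",(.1025,-.1025,.086)),("ptr c",(.115,-.0955,.05)),("ptr top -y",(.115,-.1005,.052)),("ptr bot -y",(.115,-.1005,.048))):
        q=ch2st(p,t); u,v=a(q); w,z=b(q); print(t,n,"wr5c",np.round([4*u,4*(v-40)],1),"wr6c",np.round([4*(w-171),4*(z-28)],1))
crop("wr5",0,120,70,172,11,"wr5d")
E
```

```text
wr5 [ 1.6 -5.4 -1.8  0.1 -1.5  2.1] [[0.6, 3.9], [0.2, -4.1], [-0.1, -0.2], [0.7, 0.4], [-0.4, -0.3], [-1.1, 0.8], [0.2, -0.6]]
wr6 [ 1.5 -1.4 -1.1 -0.7 -1.   1. ] [[0.3, -0.4], [0.2, 0.5], [-0.0, -0.5], [-0.5, 0.5]]
-0.01 corner wr5c [204.  417.9] wr6c [321.  387.8]
-0.01 cornertop wr5c [-52.7 489.1] wr6c [285.  411.4]
-0.01 ptr c wr5c [ 68.  371.7] wr6c [269.5 331.3]
-0.01 ptr top -y wr5c [ 79.6 370.1] wr6c [294.8 330.9]
-0.01 ptr bot -y wr5c [ 95.5 367. ] wr6c [297.2 330.6]
0 corner wr5c [210.7 416.3] wr6c [321.8 387.2]
0 cornertop wr5c [-40.4 485.8] wr6c [290.3 410.3]
0 ptr c wr5c [ 76.8 370. ] wr6c [272.2 331.1]
0 ptr top -y wr5c [ 88.9 368.3] wr6c [297.6 330.7]
0 ptr bot -y wr5c [104.4 365.3] wr6c [299.7 330.4]
0.01 corner wr5c [217.2 414.6] wr6c [322.6 386.6]
0.01 cornertop wr5c [-28.2 482.5] wr6c [295.4 409.3]
0.01 ptr c wr5c [ 85.5 368.3] wr6c [274.9 330.9]
0.01 ptr top -y wr5c [ 98.  366.6] wr6c [300.2 330.5]
0.01 ptr bot -y wr5c [113.1 363.7] wr6c [302.  330.2]
```

View pics/wr5d.png

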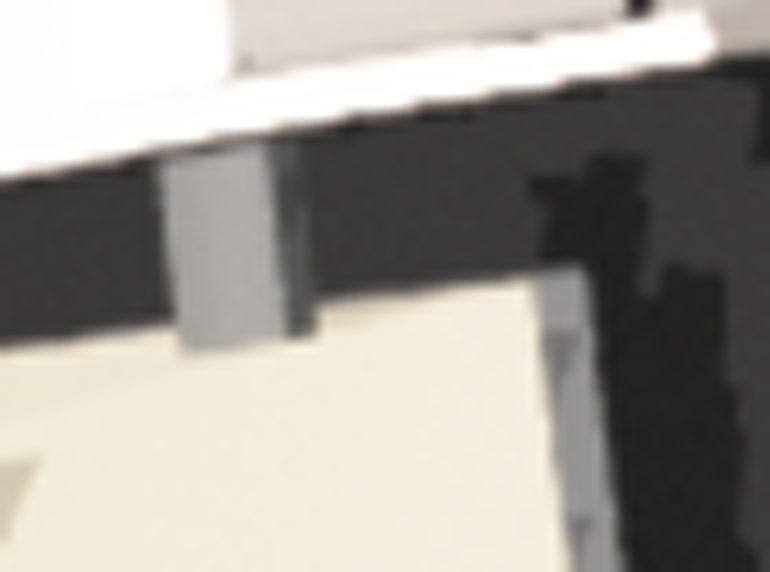

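Pointer bar: top face at (215,250) and side face at (290,240). Chamber low corner at (585,268). The model fit puts the chamber about 0.5 mm low, so I'll re-grip the wedge and push about 2.5 mm further.

```bash
python3 - <<'E'
from h import *
x,y=S2W(-.054,-.1685); go(x,y,.14,SA); go(x,y,.026,SA)
E
```

```text
go [  4.42   9.57   2.87 -89.98]
go [  4.42   9.57  14.27 -89.98]
```

play_rows(
  motion=[
    {"fingers": -0.4,"translation": [4.4,9.6,0],"roll": -90},
    {"fingers": -0.4,"translation": [4.4,9.6,0],"roll": -90},
    {"fingers": -0.4,"translation": [4.4,9.6,0],"roll": -90},
    {"fingers": -0.4,"translation": [4.4,9.6,0],"roll": -90},
    {"fingers": -0.4,"translation": [4.4,9.6,0],"roll": -90},
    {"fingers": -0.4,"translation": [4.4,9.6,0],"roll": -90},
    {"fingers": -0.4,"translation": [4.4,9.6,0],"roll": -90},
    {"fingers": -0.4,"translation": [4.4,9.6,0],"roll": -90},
    {"fingers": -0.4,"translation": [4.4,9.6,0],"roll": -90},
    {"fingers": -0.4,"translation": [4.4,9.6,0],"roll": -90},
    {"fingers": -0.4,"translation": [4.4,9.6,0],"roll": -90},
    {"fingers": -0.4,"translation": [4.4,9.6,0],"roll": -90},
    {"fingers": -0.4,"translation": [4.4,9.6,0],"roll": -90},
    {"fingers": -0.4,"translation": [4.4,9.6,3],"roll": -90},
    {"fingers": -0.4,"translation": [4.4,9.6,3],"roll": -90},
    {"fingers": -0.4,"translation": [4.4,9.6,3],"roll": -90},
  ],
)

```text
clock: 12.58
eef_pos: [0.4844, -0.0626, 0.1376]
tool_rot: [0.996, 0.088, -0.002, -0.0]
ft_force: [0.0, -0.4, 0.5]
grip_width: 0.0599
```

```bash
python3 - <<'E'
from h import *
st(); x,y=S2W(-.054,-.1685); go(x,y,.027,SA)
E
```

```text
clock 12.5833
joint_pos [-1.2850e-01  2.9740e-01 -2.1180e-01  1.0660e+00 -1.0000e-04  1.2664e+00]
eef_pos [ 0.4844 -0.0626  0.1376]
tool_rot [ 9.961e-01  8.790e-02 -2.100e-03 -4.000e-04]
ft_force [ 0.0146 -0.4489  0.4811]
grip_width 0.0599
go [ 0.2   0.11 11.06  0.02]
```

play_rows(
  motion=[
    {"fingers": -0.4,"translation": [0.2,0.1,3],"roll": 0},
    {"fingers": -0.4,"translation": [0.2,0.1,6],"roll": 0},
    {"fingers": -0.4,"translation": [0.2,0.1,9],"roll": 0},
    {"fingers": -0.4,"translation": [0.2,0.1,11],"roll": 0},
    {"fingers": -0.4,"translation": [0.2,0.1,11],"roll": 0},
    {"fingers": 1,"translation": [0.2,0.1,11],"roll": 0},
    {"fingers": 1,"translation": [0.2,0.1,11],"roll": 0},
    {"fingers": 1,"translation": [0.2,0.1,11],"roll": 0},
    {"fingers": 1,"translation": [0.2,0.1,11],"roll": 0},
    {"fingers": 1,"translation": [0.2,0.1,11],"roll": 0},
    {"fingers": 1,"translation": [0.2,0.1,11],"roll": 0},
    {"fingers": 1,"translation": [0.2,0.1,11],"roll": 0},
  ],
)

```text
clock: 13.58
eef_pos: [0.4889, -0.0634, 0.031]
tool_rot: [0.996, 0.089, 0.001, 0.001]
ft_force: [-3.4, -2.7, 7.0]
grip_width: 0.0291
```

play_rows(
  motion=[
    {"fingers": 1,"translation": [0,-0.15,0],"roll": 0},
    {"fingers": 1,"translation": [0,-0.3,0],"roll": 0},
    {"fingers": 1,"translation": [0,-0.3,0],"roll": 0},
    {"fingers": 1,"translation": [0,-0.3,0],"roll": 0},
  ],
)

```text
clock: 13.92
eef_pos: [0.4889, -0.0626, 0.031]
tool_rot: [0.996, 0.088, 0.001, 0.004]
ft_force: [-1.1, -9.1, 3.8]
grip_width: 0.0289
```

play_rows(
  motion=[
    {"fingers": 1,"translation": [0,-0.1,0],"roll": 0},
    {"fingers": 1,"translation": [0,-0.2,0],"roll": 0},
    {"fingers": 1,"translation": [0,-0.2,0],"roll": 0},
  ],
)

```text
clock: 14.17
eef_pos: [0.4892, -0.061, 0.031]
tool_rot: [0.996, 0.088, 0.002, 0.004]
ft_force: [-1.8, -10.7, 2.6]
grip_width: 0.0293
```

play_rows(
  motion=[
    {"fingers": 0.3,"translation": [0,0,0],"roll": 0},
    {"fingers": -0.2,"translation": [0,0,0],"roll": 0},
    {"fingers": -0.4,"translation": [0,0,0],"roll": 0},
    {"fingers": -0.4,"translation": [0,0,0],"roll": 0},
    {"fingers": -0.4,"translation": [0,0,0],"roll": 0},
    {"fingers": -0.4,"translation": [0,0,-3],"roll": 0},
    {"fingers": -0.4,"translation": [0,0,-6],"roll": 0},
    {"fingers": -0.4,"translation": [0,0,-9],"roll": 0},
    {"fingers": 1,"translation": [0,0,-12],"roll": 0},
    {"fingers": 1,"translation": [0,0,-12],"roll": -10},
    {"fingers": 1,"translation": [0,0,-12],"roll": -20},
    {"fingers": 1,"translation": [0,0,-12],"roll": -30},
    {"fingers": 1,"translation": [0,0,-12],"roll": -40},
    {"fingers": 1,"translation": [0,0,-12],"roll": -50},
    {"fingers": 1,"translation": [0,0,-12],"roll": -60},
    {"fingers": 1,"translation": [0,0,-12],"roll": -70},
    {"fingers": 1,"translation": [0,0,-12],"roll": -80},
    {"fingers": 1,"translation": [0,0,-12],"roll": -90},
    {"fingers": 1,"translation": [0,0,-12],"roll": -90},
    {"fingers": 1,"translation": [0,0,-12],"roll": -90},
  ],
)

```text
clock: 15.83
eef_pos: [0.4873, -0.0571, 0.1489]
tool_rot: [0.711, 0.703, 0.0, -0.0]
ft_force: [-0.7, -0.1, 1.2]
grip_width: -0.0001
```

play_rows(
  motion=[
    {"fingers": 1,"translation": [0,0,0],"roll": -90},
    {"fingers": 1,"translation": [0,0,0],"roll": -90},
    {"fingers": 1,"translation": [0,0,0],"roll": -90},
    {"fingers": 1,"translation": [0,0,0],"roll": -90},
    {"fingers": 1,"translation": [0,0,0],"roll": -90},
    {"fingers": 1,"translation": [0,0,0],"roll": -90},
    {"fingers": 1,"translation": [0,0,0],"roll": -90},
    {"fingers": 1,"translation": [0,0,0],"roll": -90},
    {"fingers": 1,"translation": [0,0,0],"roll": -90},
    {"fingers": 1,"translation": [0,0,0],"roll": -90},
    {"fingers": 1,"translation": [0,0,0],"roll": -90},
    {"fingers": 1,"translation": [0,0,0],"roll": -90},
    {"fingers": 1,"translation": [0,0,0],"roll": -90},
    {"fingers": 1,"translation": [0,0,0],"roll": -90},
    {"fingers": 1,"translation": [0,0,0],"roll": -90},
    {"fingers": 1,"translation": [0,0,0],"roll": -90},
  ],
)

```text
clock: 17.17
eef_pos: [0.4873, -0.0573, 0.1488]
tool_rot: [0.01, 1.0, 0.0, 0.0]
ft_force: [0.1, 0.8, -0.9]
grip_width: -0.0002
```

```bash
python3 - <<'E'
from h import *
st(); x,y=S2W(-.042,-.138); go(x,y,.105,SA+np.pi)
E
```

```text
clock 17.1667
joint_pos [-1.1720e-01  2.8770e-01 -1.9340e-01  1.0898e+00  2.0000e-04 -1.6689e+00]
eef_pos [ 0.4873 -0.0573  0.1488]
tool_rot [9.5e-03 1.0e+00 1.0e-04 0.0e+00]
ft_force [ 0.1138  0.822  -0.9157]
grip_width -0.0002
go [ -0.53   2.62   4.38 -11.15]
```

play_rows(
  motion=[
    {"fingers": 1,"translation": [-0.5,2.6,0],"roll": -11.2},
    {"fingers": 1,"translation": [-0.5,2.6,2],"roll": -11.2},
    {"fingers": 1,"translation": [-0.5,2.6,4.4],"roll": -11.2},
    {"fingers": 1,"translation": [-0.5,2.6,4.4],"roll": -11.2},
    {"fingers": 1,"translation": [-0.5,2.6,4.4],"roll": -11.2},
  ],
)

```text
clock: 17.58
eef_pos: [0.4914, -0.0314, 0.1039]
tool_rot: [-0.088, 0.996, 0.0, -0.002]
ft_force: [0.9, -0.4, 1.1]
grip_width: -0.0004
```

play_rows(
  motion=[
    {"fingers": 1,"translation": [-1,0,0],"roll": 0},
    {"fingers": 1,"translation": [-2,0,0],"roll": 0},
    {"fingers": 1,"translation": [-3,0,0],"roll": 0},
    {"fingers": 1,"translation": [-3.5,0,0],"roll": 0},
    {"fingers": 1,"translation": [-3.5,0,0],"roll": 0},
  ],
)

```text
clock: 18.0
eef_pos: [0.5284, -0.0257, 0.106]
tool_rot: [-0.088, 0.996, -0.0, 0.001]
ft_force: [-0.3, -0.7, 0.7]
grip_width: -0.0001
```

```bash
python3 - <<'E'
from h import *
st(); p=bot.get_obs()["eef_pos"]; print(W2S(p[0],p[1]))
E
```

```text
clock 18.0
joint_pos [-4.8400e-02  3.9750e-01 -1.5500e-01  1.0166e+00 -3.0000e-04 -1.7963e+00]
eef_pos [ 0.5284 -0.0257  0.106 ]
tool_rot [-8.840e-02  9.961e-01 -2.000e-04  8.000e-04]
ft_force [-0.251  -0.6936  0.6888]
grip_width -0.0001
(np.float64(-0.006264551094882227), np.float64(-0.13870316780631708))
```

play_rows(
  motion=[
    {"fingers": 1,"translation": [-0.5,-0.2,0],"roll": 0},
    {"fingers": 1,"translation": [-1,-0.2,0],"roll": 0},
    {"fingers": 1,"translation": [-1,-0.2,0],"roll": 0},
    {"fingers": 1,"translation": [-1,-0.2,0],"roll": 0},
  ],
)

```text
clock: 18.33
eef_pos: [0.5373, -0.0257, 0.1049]
tool_rot: [-0.089, 0.996, -0.0, -0.0]
ft_force: [-2.1, 0.4, 2.1]
grip_width: 0.0
```

play_rows(
  motion=[
    {"fingers": 1,"translation": [-0.5,0,0],"roll": 0},
    {"fingers": 1,"translation": [-0.7,0,0],"roll": 0},
    {"fingers": 1,"translation": [-0.7,0,0],"roll": 0},
    {"fingers": 1,"translation": [-0.7,0,0],"roll": 0},
    {"fingers": 1,"translation": [-0.7,0,0],"roll": 0},
  ],
)

```text
clock: 18.75
eef_pos: [0.5442, -0.0244, 0.1048]
tool_rot: [-0.089, 0.996, -0.0, -0.0]
ft_force: [-3.3, -0.4, 1.2]
grip_width: -0.0003
```

```bash
python3 - <<'E'
from h import *
st(); p=bot.get_obs()["eef_pos"]; print(W2S(p[0],p[1]))
snap("side","si7"); crop("si7",180,130,380,280,4,"si7c")
E
```

```text
clock 18.75
joint_pos [-4.4800e-02  4.2790e-01 -1.1050e-01  1.0325e+00 -1.0000e-04 -1.7933e+00]
eef_pos [ 0.5442 -0.0244  0.1048]
tool_rot [-8.870e-02  9.961e-01 -1.000e-04 -1.000e-04]
ft_force [-3.29   -0.3575  1.2495]
grip_width -0.0003
(np.float64(0.009551816330912708), np.float64(-0.14025145257610566))
```

View pics/si7c.png

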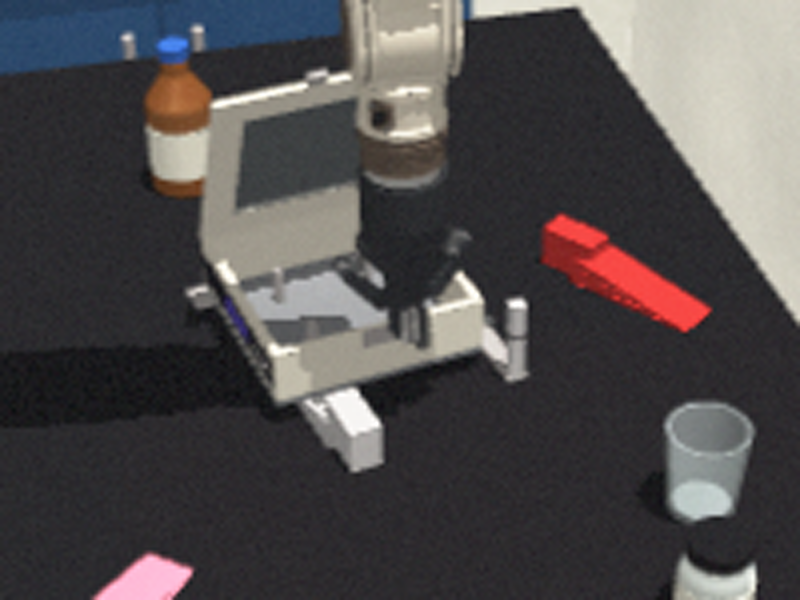

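The side view shows the cover fully open at crop (290,170), the wedge in place at (350,430), the posts visible inside, and the bottle untouched. I'll back off and look at the posts from above.

play_rows(
  motion=[
    {"fingers": 1,"translation": [1,0,0],"roll": 0},
    {"fingers": 1,"translation": [2,0,0],"roll": 0},
    {"fingers": 1,"translation": [2.5,0.3,-3],"roll": 0},
    {"fingers": 1,"translation": [2.5,0.3,-7],"roll": 0},
    {"fingers": 1,"translation": [2.5,0.3,-11],"roll": 0},
    {"fingers": -0.4,"translation": [2.5,0.3,-15],"roll": 0},
    {"fingers": -0.4,"translation": [2.5,0.3,-19],"roll": 0},
    {"fingers": -0.4,"translation": [1,4,-20],"roll": 0},
    {"fingers": -0.4,"translation": [1,8,-20],"roll": 0},
    {"fingers": -0.4,"translation": [1,12,-20],"roll": 0},
    {"fingers": -0.4,"translation": [1,16,-20],"roll": 0},
    {"fingers": -0.4,"translation": [1,17,-20],"roll": 0},
    {"fingers": -0.4,"translation": [1,17,-20],"roll": 0},
    {"fingers": -0.4,"translation": [1,17,-20],"roll": 0},
    {"fingers": -0.4,"translation": [1,17,-20],"roll": 0},
  ],
)

```text
clock: 20.05
eef_pos: [0.5049, 0.1404, 0.3049]
tool_rot: [-0.088, 0.996, -0.0, 0.0]
ft_force: [-0.9, -0.6, -0.7]
grip_width: 0.0597
```

```bash
python3 - <<'E'
from h import *
st(); snap("wrist","wr8"); 
for px in (-46,46):
  for py in (-46,46):
    x,y=S2W(px/1e3,py/1e3); print(px,py,np.round(proj("wr8",(x,y,.064)),1),np.round(proj("wr8",(x,y,.028)),1))
E
```

```text
clock 20.05
joint_pos [ 2.7150e-01  2.7260e-01  2.0100e-01  1.4985e+00 -6.0000e-04 -1.4762e+00]
eef_pos [0.5049 0.1404 0.3049]
tool_rot [-8.830e-02  9.961e-01 -2.000e-04  4.000e-04]
ft_force [-0.8903 -0.5532 -0.7087]
grip_width 0.0597
-46 -46 [319.5 108.8] [315.9 108.5]
-46 46 [317.5 187.9] [314.3 180.9]
46 -46 [237.3 108.7] [241.  108.4]
46 46 [239.1 187.8] [242.4 180.8]
```

View pics/wr8.png

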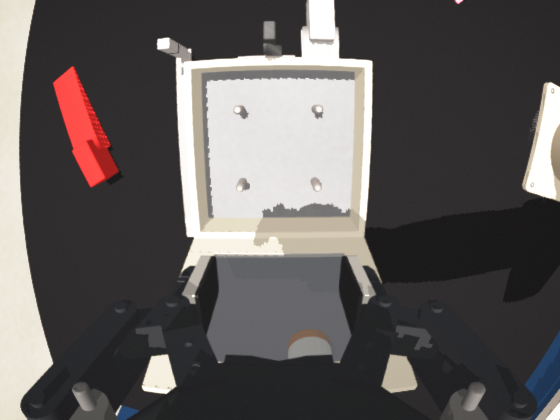

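The post tops are at (238,109), (318,108), (241,186) and (317,186), matching the predictions within about 1.5 px. Next I go over the wheels.

play_rows(
  motion=[
    {"fingers": -0.4,"translation": [3,-10,0],"roll": 0},
    {"fingers": -0.4,"translation": [6,-20,3],"roll": 0},
    {"fingers": -0.4,"translation": [12,-42.5,10.5],"roll": 0},
    {"fingers": -0.4,"translation": [12,-42.5,10.5],"roll": 0},
    {"fingers": -0.4,"translation": [12,-42.5,10.5],"roll": 0},
    {"fingers": -0.4,"translation": [12,-42.5,10.5],"roll": 0},
    {"fingers": -0.4,"translation": [12,-42.5,10.5],"roll": 0},
    {"fingers": -0.4,"translation": [12,-42.5,10.5],"roll": 0},
    {"fingers": -0.4,"translation": [12,-42.5,10.5],"roll": 0},
    {"fingers": -0.4,"translation": [12,-42.5,10.5],"roll": 0},
    {"fingers": -0.4,"translation": [12,-42.5,10.5],"roll": 0},
    {"fingers": -0.4,"translation": [12,-42.5,10.5],"roll": 0},
    {"fingers": -0.4,"translation": [12,-42.5,10.5],"roll": 0},
    {"fingers": -0.4,"translation": [12,-42.5,10.5],"roll": 0},
    {"fingers": -0.4,"translation": [12,-42.5,10.5],"roll": 0},
    {"fingers": -0.4,"translation": [12,-42.5,10.5],"roll": 0},
    {"fingers": -0.4,"translation": [12,-42.5,10.5],"roll": 0},
  ],
)

```text
clock: 21.52
eef_pos: [0.4619, -0.2974, 0.2005]
tool_rot: [-0.09, 0.996, -0.0, 0.0]
ft_force: [-0.2, -0.8, -0.4]
grip_width: 0.0596
```

```bash
python3 - <<'E'
from h import *
st(); snap("wrist","wr9")
for p in ((.4240,-.3215),(.5457,-.3305),(.4775,-.435),(.582,-.4274)): print(p,np.round(proj("wr9",(*p,.044)),1))
E
```

```text
clock 21.5167
joint_pos [-0.572   0.3595  0.0514  1.2616  0.     -2.3224]
eef_pos [ 0.4619 -0.2974  0.2005]
tool_rot [-8.97e-02  9.96e-01 -3.00e-04  5.00e-04]
ft_force [-0.1705 -0.7509 -0.416 ]
grip_width 0.0596
(0.424, -0.3215) [325.  174.6]
(0.5457, -0.3305) [192.8 141.7]
(0.4775, -0.435) [289.4  37.5]
(0.582, -0.4274) [171.3  31.5]
```

View pics/wr9.png

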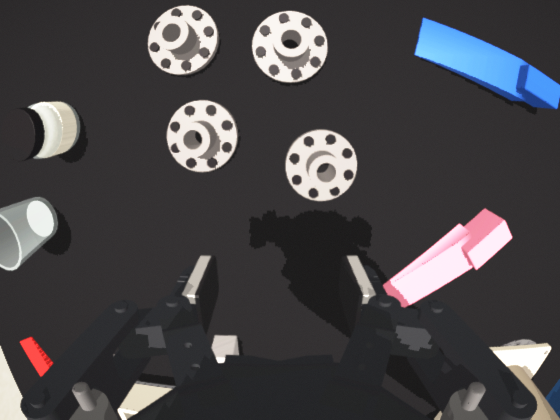

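Hub tops are at A (325,170), B (193,139), C (290,40) and D (172,34). Disc centres are at about (321,165), (202,136), (290,46) and (183,40).

```bash
cat > wh.py <<'E'
from h import *
def discs(fn,guess):
    g=cv2.cvtColor(np.load("pics/"+fn+".npz")["im"],cv2.COLOR_RGB2GRAY)
    cs,_=cv2.findContours(cv2.morphologyEx((g>75).astype(np.uint8),cv2.MORPH_CLOSE,np.ones((7,7))),cv2.RETR_EXTERNAL,cv2.CHAIN_APPROX_NONE)
    out=[]
    for u,v in guess:
        c=[c for c in cs if cv2.pointPolygonTest(c,(float(u),float(v)),False)>=0]
        if not c: out.append(None); continue
        e=cv2.fitEllipse(cv2.convexHull(c[0])); out.append((np.round(e[0],1),np.round(e[1],1),np.round(onz(fn,*e[0],.010),4)))
    return out
E
python3 - <<'E'
from wh import *
for r in discs("wr9",[(305,165),(218,136),(270,46),(205,40)]): print(r)
for u,v in ((325,170),(193,139),(290,40),(172,34)): print("hub",np.round(onz("wr9",u,v,.044),4))
go(.4235,-.319,.15,SA+np.pi)
E
```

```text
(array([320.6, 164.8]), array([72.6, 73.4]), array([ 0.4243, -0.3241,  0.01  ]))
(array([201.7, 135.4]), array([71.8, 73.2]), array([ 0.5459, -0.3329,  0.01  ]))
(array([289.3,  46.1]), array([72.5, 76.8]), array([ 0.4763, -0.4337,  0.01  ]))
(array([182.6,  39.7]), array([67.9, 73.9]), array([ 0.5811, -0.4261,  0.01  ]))
hub [ 0.4249 -0.3256  0.044 ]
hub [ 0.5458 -0.3329  0.044 ]
hub [ 0.4766 -0.4328  0.044 ]
hub [ 0.5809 -0.4251  0.044 ]
go [ 4.17 -1.44  5.04  0.23]
```

play_rows(
  motion=[
    {"fingers": -0.4,"translation": [2,-1,3],"roll": 0.2},
    {"fingers": -0.4,"translation": [4.2,-2,6],"roll": 0.2},
    {"fingers": -0.4,"translation": [4.2,-2,9],"roll": 0.2},
    {"fingers": -0.4,"translation": [4.2,-2,12],"roll": 0.2},
    {"fingers": -0.4,"translation": [4.2,-2,14.5],"roll": 0.2},
    {"fingers": -0.4,"translation": [4.2,-2,16.7],"roll": 0.2},
    {"fingers": -0.4,"translation": [4.2,-2,16.7],"roll": 0.2},
    {"fingers": 1,"translation": [4.2,-2,16.7],"roll": 0.2},
    {"fingers": 1,"translation": [4.2,-2,16.7],"roll": 0.2},
    {"fingers": 1,"translation": [4.2,-2,16.7],"roll": 0.2},
    {"fingers": 1,"translation": [4.2,-2,16.7],"roll": 0.2},
    {"fingers": 1,"translation": [4.2,-2,16.7],"roll": 0.2},
    {"fingers": 1,"translation": [4.2,-2,16.7],"roll": 0.2},
  ],
)

```text
clock: 22.65
eef_pos: [0.4251, -0.3263, 0.0348]
tool_rot: [-0.087, 0.996, -0.001, 0.002]
ft_force: [-0.4, 1.5, 6.6]
grip_width: 0.0322
```

```bash
python3 - <<'E'
from h import *
st(); x,y=S2W(-.046,.046); go(x,y,.175,SA+np.pi)
E
```

```text
clock 22.65
joint_pos [-6.5490e-01  4.9180e-01 -2.2100e-01  8.5400e-01  5.0000e-04 -2.4002e+00]
eef_pos [ 0.4251 -0.3263  0.0348]
tool_rot [-0.0871  0.9962 -0.0012  0.0017]
ft_force [-0.4177  1.4932  6.5636]
grip_width 0.0322
go [-11.39  46.28 -14.02  -0.06]
```

play_rows(
  motion=[
    {"fingers": 1,"translation": [0,0,-2],"roll": 0},
    {"fingers": 1,"translation": [0,0,-5],"roll": 0},
    {"fingers": 1,"translation": [0,0,-9],"roll": 0},
    {"fingers": 1,"translation": [-1,4,-13],"roll": 0},
    {"fingers": 1,"translation": [-2,8,-14.5],"roll": 0},
    {"fingers": 1,"translation": [-3,12,-14.5],"roll": 0},
    {"fingers": 1,"translation": [-4,15.5,-14.5],"roll": 0},
    {"fingers": 1,"translation": [-5,19,-14.5],"roll": 0},
    {"fingers": 1,"translation": [-6,23,-14.5],"roll": 0},
    {"fingers": 1,"translation": [-7,27,-14.5],"roll": 0},
    {"fingers": 1,"translation": [-8,31,-14.5],"roll": 0},
    {"fingers": 1,"translation": [-9,35,-14.5],"roll": 0},
    {"fingers": 1,"translation": [-10,39,-14.5],"roll": 0},
    {"fingers": 1,"translation": [-11,43,-14.5],"roll": 0},
    {"fingers": 1,"translation": [-11.4,46.2,-14.5],"roll": 0},
    {"fingers": 1,"translation": [-11.4,46.2,-14.5],"roll": 0},
    {"fingers": 1,"translation": [-11.4,46.2,-14.5],"roll": 0},
    {"fingers": 1,"translation": [-11.4,46.2,-14.5],"roll": 0},
  ],
)

```text
clock: 24.15
eef_pos: [0.4554, 0.149, 0.1777]
tool_rot: [-0.087, 0.996, -0.0, -0.0]
ft_force: [-0.6, 0.6, -1.7]
grip_width: 0.032
```

```bash
python3 - <<'E'
from h import *
st(); x,y=S2W(-.046,.046); go(x,y,.066,SA+np.pi); snap("wrist","wr10")
g=cv2.cvtColor(np.load("pics/wr10.npz")["im"],cv2.COLOR_RGB2GRAY)
print([int(x) for x in g[150:320:5,279]])
E
```

```text
clock 24.15
joint_pos [ 3.1660e-01  2.4200e-01 -1.7440e-01  1.1551e+00 -6.0000e-04 -1.4290e+00]
eef_pos [0.4554 0.149  0.1777]
tool_rot [-8.730e-02  9.962e-01 -4.000e-04 -3.000e-04]
ft_force [-0.6193  0.559  -1.6539]
grip_width 0.032
go [-0.16 -0.   11.17 -0.05]
[230, 229, 229, 229, 229, 229, 229, 230, 134, 126, 229, 228, 228, 228, 227, 227, 226, 215, 126, 126, 127, 126, 126, 142, 204, 112, 106, 100, 100, 102, 100, 99, 99, 112]
```

play_rows(
  motion=[
    {"fingers": 1,"translation": [-0.15,-0.1,3],"roll": 0},
    {"fingers": 1,"translation": [-0.15,-0.1,6],"roll": 0},
    {"fingers": 1,"translation": [-0.15,-0.1,7.5],"roll": 0},
    {"fingers": 1,"translation": [-0.15,-0.1,8.3],"roll": 0},
    {"fingers": 1,"translation": [-0.15,-0.1,9],"roll": 0},
    {"fingers": 1,"translation": [-0.15,-0.1,9],"roll": 0},
  ],
)

```text
clock: 24.7
eef_pos: [0.4572, 0.1474, 0.0871]
tool_rot: [-0.086, 0.996, -0.0, -0.001]
ft_force: [-0.3, 0.3, -1.3]
grip_width: 0.032
```

play_rows(
  motion=[
    {"fingers": 1,"translation": [0,0,1],"roll": 0},
    {"fingers": 1,"translation": [0,0,1.8],"roll": 0},
    {"fingers": 1,"translation": [0,0,2.45],"roll": 0},
    {"fingers": 1,"translation": [0,0,2.45],"roll": 0},
    {"fingers": 0,"translation": [0,0,2.4],"roll": 0},
    {"fingers": -0.25,"translation": [0,0,2.3],"roll": 0},
    {"fingers": -0.25,"translation": [0,0,2.3],"roll": 0},
    {"fingers": -0.25,"translation": [0,0,2.3],"roll": 0},
    {"fingers": -0.25,"translation": [0,0,0],"roll": 0},
    {"fingers": -0.25,"translation": [0,0,-4],"roll": 0},
    {"fingers": -0.25,"translation": [0,0,-8],"roll": 0},
    {"fingers": -0.25,"translation": [0,0,-11],"roll": 0},
    {"fingers": -0.25,"translation": [0,0,-11],"roll": 0},
    {"fingers": -0.25,"translation": [0,0,-11],"roll": 0},
  ],
)

```text
clock: 25.87
eef_pos: [0.459, 0.1491, 0.2003]
tool_rot: [-0.087, 0.996, 0.001, 0.003]
ft_force: [-0.9, 0.6, -0.5]
grip_width: 0.0534
```

```bash
python3 - <<'E'
from h import *
st(); go(.547,-.30,.2,SA+np.pi); snap("wrist","wr11")
E
```

```text
clock 25.8667
joint_pos [ 0.3141  0.2272 -0.1322  1.2055  0.     -1.431 ]
eef_pos [0.459  0.1491 0.2003]
tool_rot [-8.710e-02  9.962e-01  7.000e-04  2.900e-03]
ft_force [-0.9176  0.5727 -0.5423]
grip_width 0.0534
go [-8.800e-01 -4.576e+01  3.000e-02 -7.000e-02]
```

play_rows(
  motion=[
    {"fingers": -0.4,"translation": [-0.1,-4,0],"roll": 0},
    {"fingers": -0.4,"translation": [-0.2,-8,0],"roll": 0},
    {"fingers": -0.4,"translation": [-0.9,-45.8,0],"roll": 0},
    {"fingers": -0.4,"translation": [-0.9,-45.8,0],"roll": 0},
    {"fingers": -0.4,"translation": [-0.9,-45.8,0],"roll": 0},
    {"fingers": -0.4,"translation": [-0.9,-45.8,0],"roll": 0},
    {"fingers": -0.4,"translation": [-0.9,-45.8,0],"roll": 0},
    {"fingers": -0.4,"translation": [-0.9,-45.8,0],"roll": 0},
    {"fingers": -0.4,"translation": [-0.9,-45.8,0],"roll": 0},
    {"fingers": -0.4,"translation": [-0.9,-45.8,0],"roll": 0},
    {"fingers": -0.4,"translation": [-0.9,-45.8,0],"roll": 0},
    {"fingers": -0.4,"translation": [-0.9,-45.8,0],"roll": 0},
    {"fingers": -0.4,"translation": [-0.9,-45.8,0],"roll": 0},
    {"fingers": -0.4,"translation": [-0.9,-45.8,0],"roll": 0},
    {"fingers": -0.4,"translation": [-0.9,-45.8,0],"roll": 0},
    {"fingers": -0.4,"translation": [-0.9,-45.8,0],"roll": 0},
  ],
)

```text
clock: 27.25
eef_pos: [0.5455, -0.2992, 0.1975]
tool_rot: [-0.088, 0.996, 0.0, -0.0]
ft_force: [-0.8, 0.1, 0.0]
grip_width: 0.0598
```

```bash
cat >> wh.py <<'E'
def alldiscs(fn):
    g=cv2.cvtColor(np.load("pics/"+fn+".npz")["im"],cv2.COLOR_RGB2GRAY); g[300:]=0
    cs,_=cv2.findContours(cv2.morphologyEx((g>75).astype(np.uint8),cv2.MORPH_CLOSE,np.ones((7,7))),cv2.RETR_EXTERNAL,cv2.CHAIN_APPROX_NONE)
    for c in cs:
        if cv2.contourArea(c)<1500: continue
        e=cv2.fitEllipse(cv2.convexHull(c)); print(np.round(e[0],1),np.round(e[1],1),np.round(onz(fn,*e[0],.010),4))
E
python3 - <<'E'
from wh import *
st(); snap("wrist","wr12"); alldiscs("wr12"); go(.5457,-.3325,.0335,SA+np.pi)
E
```

```text
clock 27.25
joint_pos [-5.0180e-01  5.0840e-01  2.7370e-01  1.3374e+00  2.0000e-04 -2.2488e+00]
eef_pos [ 0.5455 -0.2992  0.1975]
tool_rot [-8.800e-02  9.961e-01  5.000e-04 -5.000e-04]
ft_force [-0.8496  0.1464  0.0009]
grip_width 0.0598
[492.1 263.9] [ 54.2 139.9] [ 0.255  -0.2478  0.01  ]
[ 68. 250.] [76.3 89. ] [ 0.7917 -0.1733  0.01  ]
[282.7 151. ] [74.4 75.4] [ 0.5471 -0.3328  0.01  ]
[104.4 138.7] [62.9 74.7] [ 0.7367 -0.3184  0.01  ]
[522.3  80.3] [ 38.4 180.5] [ 0.2891 -0.4773  0.01  ]
[371.4  65.4] [70.4 74.8] [ 0.4776 -0.4335  0.01  ]
[263.   50.2] [73.6 77.5] [ 0.5827 -0.4264  0.01  ]
go [ 0.58 -3.28 16.43  0.04]
```

play_rows(
  motion=[
    {"fingers": -0.4,"translation": [0.5,-1.5,3],"roll": 0},
    {"fingers": -0.4,"translation": [0.5,-3.3,6],"roll": 0},
    {"fingers": -0.4,"translation": [0.5,-3.3,9],"roll": 0},
    {"fingers": -0.4,"translation": [0.5,-3.3,12],"roll": 0},
    {"fingers": -0.4,"translation": [0.5,-3.3,14.5],"roll": 0},
    {"fingers": -0.4,"translation": [0.5,-3.3,16.3],"roll": 0},
    {"fingers": -0.4,"translation": [0.5,-3.3,16.3],"roll": 0},
    {"fingers": 1,"translation": [0.5,-3.3,16.3],"roll": 0},
    {"fingers": 1,"translation": [0.5,-3.3,16.3],"roll": 0},
    {"fingers": 1,"translation": [0.5,-3.3,16.3],"roll": 0},
    {"fingers": 1,"translation": [0.5,-3.3,16.3],"roll": 0},
    {"fingers": 1,"translation": [0.5,-3.3,16.3],"roll": 0},
    {"fingers": 1,"translation": [0.5,-3.3,16.3],"roll": 0},
  ],
)

```text
clock: 28.38
eef_pos: [0.548, -0.3348, 0.0372]
tool_rot: [-0.087, 0.996, -0.001, 0.002]
ft_force: [0.6, 0.3, 5.5]
grip_width: 0.0318
```

```bash
python3 - <<'E'
from h import *
st(); x,y=S2W(.046,.045); go(x,y,.175,SA+np.pi)
E
```

```text
clock 28.3833
joint_pos [-5.4870e-01  6.6520e-01  1.0640e-01  1.0078e+00  6.0000e-04 -2.2940e+00]
eef_pos [ 0.548  -0.3348  0.0372]
tool_rot [-0.0871  0.9962 -0.001   0.0019]
ft_force [0.591  0.3302 5.4685]
grip_width 0.0318
go [ -8.64  49.17 -13.78  -0.06]
```

play_rows(
  motion=[
    {"fingers": 1,"translation": [0,0,-2],"roll": 0},
    {"fingers": 1,"translation": [0,0,-5],"roll": 0},
    {"fingers": 1,"translation": [0,0,-9],"roll": 0},
    {"fingers": 1,"translation": [-0.7,4,-13],"roll": 0},
    {"fingers": 1,"translation": [-1.4,8,-14.5],"roll": 0},
    {"fingers": 1,"translation": [-2.1,12,-14.5],"roll": 0},
    {"fingers": 1,"translation": [-2.8,16,-14.5],"roll": 0},
    {"fingers": 1,"translation": [-3.5,20,-14.5],"roll": 0},
    {"fingers": 1,"translation": [-4.2,24,-14.5],"roll": 0},
    {"fingers": 1,"translation": [-5,28,-14.5],"roll": 0},
    {"fingers": 1,"translation": [-5.6,32,-14.5],"roll": 0},
    {"fingers": 1,"translation": [-6.3,36,-14.5],"roll": 0},
    {"fingers": 1,"translation": [-7,40,-14.5],"roll": 0},
    {"fingers": 1,"translation": [-7.7,44,-14.5],"roll": 0},
    {"fingers": 1,"translation": [-8.4,47.5,-14.5],"roll": 0},
    {"fingers": 1,"translation": [-8.6,49.1,-14.5],"roll": 0},
    {"fingers": 1,"translation": [-8.6,49.1,-14.5],"roll": 0},
    {"fingers": 1,"translation": [-8.6,49.1,-14.5],"roll": 0},
    {"fingers": 1,"translation": [-8.6,49.1,-14.5],"roll": 0},
  ],
)

```text
clock: 29.97
eef_pos: [0.5459, 0.1635, 0.1797]
tool_rot: [-0.087, 0.996, -0.0, -0.0]
ft_force: [-0.5, 0.2, -1.3]
grip_width: 0.0319
```

```bash
python3 - <<'E'
from h import *
st(); x,y=S2W(.046,.045); go(x,y,.09,SA+np.pi)
E
```

```text
clock 29.9667
joint_pos [ 2.9130e-01  4.1310e-01  7.6100e-02  1.2343e+00 -7.0000e-04 -1.4534e+00]
eef_pos [0.5459 0.1635 0.1797]
tool_rot [-8.680e-02  9.962e-01 -4.000e-04 -2.000e-04]
ft_force [-0.5051  0.2419 -1.3201]
grip_width 0.0319
go [-0.2   0.06  8.97 -0.1 ]
```

play_rows(
  motion=[
    {"fingers": 1,"translation": [-0.2,0,3],"roll": 0},
    {"fingers": 1,"translation": [-0.2,0,6],"roll": 0},
    {"fingers": 1,"translation": [-0.2,0,7.2],"roll": 0},
    {"fingers": 1,"translation": [-0.2,0,8],"roll": 0},
    {"fingers": 1,"translation": [-0.2,0,8.8],"roll": 0},
    {"fingers": 1,"translation": [-0.2,0,8.8],"roll": 0},
  ],
)

```text
clock: 30.47
eef_pos: [0.5477, 0.1632, 0.0908]
tool_rot: [-0.086, 0.996, -0.0, -0.001]
ft_force: [0.1, -0.1, -0.7]
grip_width: 0.032
```

play_rows(
  motion=[
    {"fingers": 1,"translation": [0,0,1],"roll": 0},
    {"fingers": 1,"translation": [0,0,1.8],"roll": 0},
    {"fingers": 1,"translation": [0,0,2.55],"roll": 0},
    {"fingers": 1,"translation": [0,0,2.55],"roll": 0},
    {"fingers": 0,"translation": [0,0,2.5],"roll": 0},
    {"fingers": -0.25,"translation": [0,0,2.4],"roll": 0},
    {"fingers": -0.25,"translation": [0,0,2.4],"roll": 0},
    {"fingers": -0.25,"translation": [0,0,2.4],"roll": 0},
    {"fingers": -0.25,"translation": [0,0,0],"roll": 0},
    {"fingers": -0.25,"translation": [0,0,-4],"roll": 0},
    {"fingers": -0.25,"translation": [0,0,-8],"roll": 0},
    {"fingers": -0.25,"translation": [0,0,-11],"roll": 0},
    {"fingers": -0.25,"translation": [0,0,-11],"roll": 0},
    {"fingers": -0.25,"translation": [0,0,-11],"roll": 0},
  ],
)

```text
clock: 31.63
eef_pos: [0.5497, 0.165, 0.2048]
tool_rot: [-0.087, 0.996, 0.001, 0.003]
ft_force: [0.1, 0.4, -0.5]
grip_width: 0.0538
```

```bash
python3 - <<'E'
from h import *
st(); go(.485,-.40,.2,SA+np.pi)
E
```

```text
clock 31.6333
joint_pos [ 0.2917  0.4013  0.1249  1.288   0.     -1.4534]
eef_pos [0.5497 0.165  0.2048]
tool_rot [-8.700e-02  9.962e-01  7.000e-04  3.100e-03]
ft_force [ 0.0649  0.3838 -0.5411]
grip_width 0.0538
go [ 16.17 -54.53   0.48  -0.07]
```

play_rows(
  motion=[
    {"fingers": -0.4,"translation": [1,-4,0],"roll": 0},
    {"fingers": -0.4,"translation": [2.4,-8,0],"roll": 0},
    {"fingers": -0.4,"translation": [16.2,-54.5,0.5],"roll": 0},
    {"fingers": -0.4,"translation": [16.2,-54.5,0.5],"roll": 0},
    {"fingers": -0.4,"translation": [16.2,-54.5,0.5],"roll": 0},
    {"fingers": -0.4,"translation": [16.2,-54.5,0.5],"roll": 0},
    {"fingers": -0.4,"translation": [16.2,-54.5,0.5],"roll": 0},
    {"fingers": -0.4,"translation": [16.2,-54.5,0.5],"roll": 0},
    {"fingers": -0.4,"translation": [16.2,-54.5,0.5],"roll": 0},
    {"fingers": -0.4,"translation": [16.2,-54.5,0.5],"roll": 0},
    {"fingers": -0.4,"translation": [16.2,-54.5,0.5],"roll": 0},
    {"fingers": -0.4,"translation": [16.2,-54.5,0.5],"roll": 0},
    {"fingers": -0.4,"translation": [16.2,-54.5,0.5],"roll": 0},
    {"fingers": -0.4,"translation": [16.2,-54.5,0.5],"roll": 0},
    {"fingers": -0.4,"translation": [16.2,-54.5,0.5],"roll": 0},
    {"fingers": -0.4,"translation": [16.2,-54.5,0.5],"roll": 0},
    {"fingers": -0.4,"translation": [16.2,-54.5,0.5],"roll": 0},
    {"fingers": -0.4,"translation": [16.2,-54.5,0.5],"roll": 0},
  ],
)

```text
clock: 33.13
eef_pos: [0.4829, -0.3987, 0.196]
tool_rot: [-0.088, 0.996, 0.001, -0.001]
ft_force: [-1.0, 0.3, -0.3]
grip_width: 0.0599
```

```bash
python3 - <<'E'
from wh import *
st(); snap("wrist","wr13"); alldiscs("wr13"); go(.477,-.434,.0345,SA+np.pi)
E
```

```text
clock 33.1333
joint_pos [-6.9030e-01  5.1820e-01  2.8590e-01  1.3405e+00  4.0000e-04 -2.4369e+00]
eef_pos [ 0.4829 -0.3987  0.196 ]
tool_rot [-8.770e-02  9.961e-01  9.000e-04 -6.000e-04]
ft_force [-0.9541  0.3211 -0.3067]
grip_width 0.0599
[ 60. 219.] [57.1 64.1] [ 0.737  -0.3141  0.01  ]
[291.4 150. ] [76.1 76.9] [ 0.4764 -0.4348  0.01  ]
[472.  151.3] [ 48.3 197.9] [ 0.281  -0.4757  0.01  ]
[185.  139.9] [72.7 75. ] [ 0.5815 -0.428   0.01  ]
go [ 1.23 -3.37 16.19  0.03]
```

play_rows(
  motion=[
    {"fingers": -0.4,"translation": [1.2,-1.5,3],"roll": 0},
    {"fingers": -0.4,"translation": [1.25,-3.4,6],"roll": 0},
    {"fingers": -0.4,"translation": [1.25,-3.4,9],"roll": 0},
    {"fingers": -0.4,"translation": [1.25,-3.4,12],"roll": 0},
    {"fingers": -0.4,"translation": [1.25,-3.4,14.5],"roll": 0},
    {"fingers": -0.4,"translation": [1.25,-3.4,16.1],"roll": 0},
    {"fingers": -0.4,"translation": [1.25,-3.4,16.1],"roll": 0},
    {"fingers": 1,"translation": [1.25,-3.4,16.1],"roll": 0},
    {"fingers": 1,"translation": [1.25,-3.4,16.1],"roll": 0},
    {"fingers": 1,"translation": [1.25,-3.4,16.1],"roll": 0},
    {"fingers": 1,"translation": [1.25,-3.4,16.1],"roll": 0},
    {"fingers": 1,"translation": [1.25,-3.4,16.1],"roll": 0},
    {"fingers": 1,"translation": [1.25,-3.4,16.1],"roll": 0},
  ],
)

```text
clock: 34.27
eef_pos: [0.478, -0.4367, 0.0381]
tool_rot: [-0.087, 0.996, -0.001, 0.002]
ft_force: [0.4, 1.0, 6.9]
grip_width: 0.0313
```

```bash
python3 - <<'E'
from h import *
st(); x,y=S2W(-.046,-.047); go(x,y,.175,SA+np.pi)
E
```

```text
clock 34.2667
joint_pos [-7.4060e-01  6.7350e-01  1.2490e-01  1.0182e+00  8.0000e-04 -2.4859e+00]
eef_pos [ 0.478  -0.4367  0.0381]
tool_rot [-0.0872  0.9962 -0.0012  0.0017]
ft_force [0.3555 1.0223 6.9382]
grip_width 0.0313
go [ -8.12  48.77 -13.69  -0.06]
```

play_rows(
  motion=[
    {"fingers": 1,"translation": [0,0,-2],"roll": 0},
    {"fingers": 1,"translation": [0,0,-5],"roll": 0},
    {"fingers": 1,"translation": [0,0,-9],"roll": 0},
    {"fingers": 1,"translation": [-0.7,4,-13],"roll": 0},
    {"fingers": 1,"translation": [-1.4,8,-14.5],"roll": 0},
    {"fingers": 1,"translation": [-2.1,12,-14.5],"roll": 0},
    {"fingers": 1,"translation": [-2.8,16,-14.5],"roll": 0},
    {"fingers": 1,"translation": [-3.5,20,-14.5],"roll": 0},
    {"fingers": 1,"translation": [-4.2,24,-14.5],"roll": 0},
    {"fingers": 1,"translation": [-5,28,-14.5],"roll": 0},
    {"fingers": 1,"translation": [-5.6,32,-14.5],"roll": 0},
    {"fingers": 1,"translation": [-6.3,36,-14.5],"roll": 0},
    {"fingers": 1,"translation": [-7,40,-14.5],"roll": 0},
    {"fingers": 1,"translation": [-7.7,44,-14.5],"roll": 0},
    {"fingers": 1,"translation": [-8.1,47.5,-14.5],"roll": 0},
    {"fingers": 1,"translation": [-8.1,48.8,-14.5],"roll": 0},
    {"fingers": 1,"translation": [-8.1,48.8,-14.5],"roll": 0},
    {"fingers": 1,"translation": [-8.1,48.8,-14.5],"roll": 0},
    {"fingers": 1,"translation": [-8.1,48.8,-14.5],"roll": 0},
  ],
)

```text
clock: 35.85
eef_pos: [0.4717, 0.058, 0.1809]
tool_rot: [-0.087, 0.996, -0.0, 0.0]
ft_force: [1.1, -0.7, -1.6]
grip_width: 0.0313
```

```bash
python3 - <<'E'
from h import *
st(); x,y=S2W(-.046,-.047); go(x,y,.09,SA+np.pi)
E
```

```text
clock 35.85
joint_pos [ 1.2280e-01  2.3170e-01 -1.7930e-01  1.1597e+00 -6.0000e-04 -1.6217e+00]
eef_pos [0.4717 0.058  0.1809]
tool_rot [-8.670e-02  9.962e-01 -3.000e-04  0.000e+00]
ft_force [ 1.1316 -0.6857 -1.643 ]
grip_width 0.0313
go [-0.14 -0.06  9.09 -0.11]
```

play_rows(
  motion=[
    {"fingers": 1,"translation": [-0.15,-0.05,3],"roll": 0},
    {"fingers": 1,"translation": [-0.15,-0.05,6],"roll": 0},
    {"fingers": 1,"translation": [-0.15,-0.05,7.2],"roll": 0},
    {"fingers": 1,"translation": [-0.15,-0.05,8],"roll": 0},
    {"fingers": 1,"translation": [-0.15,-0.05,8.8],"roll": 0},
    {"fingers": 1,"translation": [-0.15,-0.05,8.8],"roll": 0},
  ],
)

```text
clock: 36.35
eef_pos: [0.4729, 0.0575, 0.0918]
tool_rot: [-0.086, 0.996, -0.0, -0.001]
ft_force: [-1.1, -0.5, -1.6]
grip_width: 0.0313
```

play_rows(
  motion=[
    {"fingers": 1,"translation": [0,0,1],"roll": 0},
    {"fingers": 1,"translation": [0,0,1.8],"roll": 0},
    {"fingers": 1,"translation": [0,0,2.55],"roll": 0},
    {"fingers": 1,"translation": [0,0,2.55],"roll": 0},
    {"fingers": 0,"translation": [0,0,2.5],"roll": 0},
    {"fingers": -0.25,"translation": [0,0,2.4],"roll": 0},
    {"fingers": -0.25,"translation": [0,0,2.4],"roll": 0},
    {"fingers": -0.25,"translation": [0,0,2.4],"roll": 0},
    {"fingers": -0.25,"translation": [0,0,0],"roll": 0},
    {"fingers": -0.25,"translation": [0,0,-4],"roll": 0},
    {"fingers": -0.25,"translation": [0,0,-8],"roll": 0},
    {"fingers": -0.25,"translation": [0,0,-11],"roll": 0},
    {"fingers": -0.25,"translation": [0,0,-11],"roll": 0},
    {"fingers": -0.25,"translation": [0,0,-11],"roll": 0},
  ],
)

```text
clock: 37.52
eef_pos: [0.475, 0.0587, 0.2054]
tool_rot: [-0.087, 0.996, 0.0, 0.003]
ft_force: [0.4, -1.4, -1.1]
grip_width: 0.0535
```

```bash
python3 - <<'E'
from h import *
st(); go(.58,-.395,.2,SA+np.pi)
E
```

```text
clock 37.5167
joint_pos [ 0.123   0.2159 -0.1331  1.2157 -0.     -1.6222]
eef_pos [0.475  0.0587 0.2054]
tool_rot [-8.710e-02  9.962e-01  1.000e-04  3.100e-03]
ft_force [ 0.3664 -1.3998 -1.087 ]
grip_width 0.0535
go [ -2.47 -46.5    0.54  -0.07]
```

play_rows(
  motion=[
    {"fingers": -0.4,"translation": [-0.2,-4,0],"roll": 0},
    {"fingers": -0.4,"translation": [-0.4,-8,0],"roll": 0},
    {"fingers": -0.4,"translation": [-2.5,-46.5,0.5],"roll": 0},
    {"fingers": -0.4,"translation": [-2.5,-46.5,0.5],"roll": 0},
    {"fingers": -0.4,"translation": [-2.5,-46.5,0.5],"roll": 0},
    {"fingers": -0.4,"translation": [-2.5,-46.5,0.5],"roll": 0},
    {"fingers": -0.4,"translation": [-2.5,-46.5,0.5],"roll": 0},
    {"fingers": -0.4,"translation": [-2.5,-46.5,0.5],"roll": 0},
    {"fingers": -0.4,"translation": [-2.5,-46.5,0.5],"roll": 0},
    {"fingers": -0.4,"translation": [-2.5,-46.5,0.5],"roll": 0},
    {"fingers": -0.4,"translation": [-2.5,-46.5,0.5],"roll": 0},
    {"fingers": -0.4,"translation": [-2.5,-46.5,0.5],"roll": 0},
    {"fingers": -0.4,"translation": [-2.5,-46.5,0.5],"roll": 0},
    {"fingers": -0.4,"translation": [-2.5,-46.5,0.5],"roll": 0},
    {"fingers": -0.4,"translation": [-2.5,-46.5,0.5],"roll": 0},
    {"fingers": -0.4,"translation": [-2.5,-46.5,0.5],"roll": 0},
    {"fingers": -0.4,"translation": [-2.5,-46.5,0.5],"roll": 0},
  ],
)

```text
clock: 38.93
eef_pos: [0.5788, -0.3935, 0.1984]
tool_rot: [-0.088, 0.996, 0.0, 0.0]
ft_force: [0.9, 0.7, -1.4]
grip_width: 0.0596
```

```bash
python3 - <<'E'
from wh import *
st(); snap("wrist","wr14"); alldiscs("wr14"); go(.5815,-.4275,.0345,SA+np.pi)
E
```

```text
clock 38.9333
joint_pos [-5.9710e-01  6.7940e-01  5.6890e-01  1.4603e+00  2.0000e-04 -2.3442e+00]
eef_pos [ 0.5788 -0.3935  0.1984]
tool_rot [-8.800e-02  9.961e-01  1.000e-04  1.000e-04]
ft_force [ 0.9468  0.6896 -1.3605]
grip_width 0.0596
[129.8 231.2] [59.9 73.4] [ 0.7346 -0.3121  0.01  ]
[523.8 164.2] [ 48.  107.6] [ 0.2908 -0.4757  0.01  ]
[280.3 150.1] [74.3 75.4] [ 0.583  -0.4275  0.01  ]
[ 11.  220.6] [ 23.5 748.4] [ 0.9293 -0.2866  0.01  ]
go [ 0.33 -3.38 16.41  0.03]
```

play_rows(
  motion=[
    {"fingers": -0.4,"translation": [0.25,-1.5,3],"roll": 0},
    {"fingers": -0.4,"translation": [0.25,-3.4,6],"roll": 0},
    {"fingers": -0.4,"translation": [0.25,-3.4,9],"roll": 0},
    {"fingers": -0.4,"translation": [0.25,-3.4,12],"roll": 0},
    {"fingers": -0.4,"translation": [0.25,-3.4,14.5],"roll": 0},
    {"fingers": -0.4,"translation": [0.25,-3.4,16.3],"roll": 0},
    {"fingers": -0.4,"translation": [0.25,-3.4,16.3],"roll": 0},
    {"fingers": 1,"translation": [0.25,-3.4,16.3],"roll": 0},
    {"fingers": 1,"translation": [0.25,-3.4,16.3],"roll": 0},
    {"fingers": 1,"translation": [0.25,-3.4,16.3],"roll": 0},
    {"fingers": 1,"translation": [0.25,-3.4,16.3],"roll": 0},
    {"fingers": 1,"translation": [0.25,-3.4,16.3],"roll": 0},
    {"fingers": 1,"translation": [0.25,-3.4,16.3],"roll": 0},
  ],
)

```text
clock: 40.07
eef_pos: [0.5834, -0.4298, 0.0376]
tool_rot: [-0.087, 0.996, -0.001, 0.002]
ft_force: [-0.0, 1.3, 6.3]
grip_width: 0.0316
```

```bash
python3 - <<'E'
from h import *
st(); x,y=S2W(.046,-.047); go(x,y,.175,SA+np.pi)
E
```

```text
clock 40.0667
joint_pos [-6.3510e-01  8.2020e-01  4.1020e-01  1.1563e+00  4.0000e-04 -2.3803e+00]
eef_pos [ 0.5834 -0.4298  0.0376]
tool_rot [-0.0871  0.9962 -0.0013  0.0018]
ft_force [-5.1000e-03  1.2531e+00  6.3069e+00]
grip_width 0.0316
go [ -6.81  49.94 -13.74  -0.07]
```

play_rows(
  motion=[
    {"fingers": 1,"translation": [0,0,-2],"roll": 0},
    {"fingers": 1,"translation": [0,0,-5],"roll": 0},
    {"fingers": 1,"translation": [0,0,-9],"roll": 0},
    {"fingers": 1,"translation": [-0.6,4,-13],"roll": 0},
    {"fingers": 1,"translation": [-1.2,8,-14.5],"roll": 0},
    {"fingers": 1,"translation": [-1.8,12,-14.5],"roll": 0},
    {"fingers": 1,"translation": [-2.4,16,-14.5],"roll": 0},
    {"fingers": 1,"translation": [-3,20,-14.5],"roll": 0},
    {"fingers": 1,"translation": [-3.5,24,-14.5],"roll": 0},
    {"fingers": 1,"translation": [-4,28,-14.5],"roll": 0},
    {"fingers": 1,"translation": [-4.5,32,-14.5],"roll": 0},
    {"fingers": 1,"translation": [-5,36,-14.5],"roll": 0},
    {"fingers": 1,"translation": [-5.6,40,-14.5],"roll": 0},
    {"fingers": 1,"translation": [-6.2,44,-14.5],"roll": 0},
    {"fingers": 1,"translation": [-6.8,47.5,-14.5],"roll": 0},
    {"fingers": 1,"translation": [-6.8,49.9,-14.5],"roll": 0},
    {"fingers": 1,"translation": [-6.8,49.9,-14.5],"roll": 0},
    {"fingers": 1,"translation": [-6.8,49.9,-14.5],"roll": 0},
    {"fingers": 1,"translation": [-6.8,49.9,-14.5],"roll": 0},
  ],
)

```text
clock: 41.65
eef_pos: [0.5623, 0.0738, 0.1799]
tool_rot: [-0.087, 0.996, -0.0, -0.0]
ft_force: [-0.6, -0.8, -1.6]
grip_width: 0.0315
```

```bash
python3 - <<'E'
from h import *
st(); x,y=S2W(.046,-.047); go(x,y,.09,SA+np.pi)
E
```

```text
clock 41.65
joint_pos [ 1.3080e-01  4.0740e-01  6.7800e-02  1.2312e+00 -6.0000e-04 -1.6143e+00]
eef_pos [0.5623 0.0738 0.1799]
tool_rot [-8.700e-02  9.962e-01 -3.000e-04 -0.000e+00]
ft_force [-0.6433 -0.7808 -1.639 ]
grip_width 0.0315
go [-0.14 -0.03  8.99 -0.08]
```

play_rows(
  motion=[
    {"fingers": 1,"translation": [-0.15,-0.03,3],"roll": 0},
    {"fingers": 1,"translation": [-0.15,-0.03,6],"roll": 0},
    {"fingers": 1,"translation": [-0.15,-0.03,7.2],"roll": 0},
    {"fingers": 1,"translation": [-0.15,-0.03,8],"roll": 0},
    {"fingers": 1,"translation": [-0.15,-0.03,8.8],"roll": 0},
    {"fingers": 1,"translation": [-0.15,-0.03,8.8],"roll": 0},
  ],
)

```text
clock: 42.15
eef_pos: [0.5636, 0.0729, 0.0907]
tool_rot: [-0.086, 0.996, -0.0, -0.001]
ft_force: [-1.0, 1.0, -1.6]
grip_width: 0.0316
```

play_rows(
  motion=[
    {"fingers": 1,"translation": [0,0,1],"roll": 0},
    {"fingers": 1,"translation": [0,0,1.8],"roll": 0},
    {"fingers": 1,"translation": [0,0,2.55],"roll": 0},
    {"fingers": 1,"translation": [0,0,2.55],"roll": 0},
    {"fingers": 0,"translation": [0,0,2.5],"roll": 0},
    {"fingers": -0.25,"translation": [0,0,2.4],"roll": 0},
    {"fingers": -0.25,"translation": [0,0,2.4],"roll": 0},
    {"fingers": -0.25,"translation": [0,0,2.4],"roll": 0},
    {"fingers": -0.25,"translation": [0,0,0],"roll": 0},
    {"fingers": -0.25,"translation": [0,0,-4],"roll": 0},
    {"fingers": -0.25,"translation": [0,0,-8],"roll": 0},
    {"fingers": -0.25,"translation": [0,0,-12],"roll": 0},
    {"fingers": -0.25,"translation": [0,0,-16],"roll": 0},
    {"fingers": -0.25,"translation": [0,0,-20],"roll": 0},
    {"fingers": -0.25,"translation": [2,3,-21.3],"roll": 0},
    {"fingers": -0.25,"translation": [4.6,6,-21.3],"roll": 0},
    {"fingers": -0.25,"translation": [4.6,9.7,-21.3],"roll": 0},
    {"fingers": -0.25,"translation": [4.6,9.7,-21.3],"roll": 0},
    {"fingers": -0.25,"translation": [4.6,9.7,-21.3],"roll": 0},
    {"fingers": -0.25,"translation": [4.6,9.7,-21.3],"roll": 0},
  ],
)

```text
clock: 43.82
eef_pos: [0.5019, 0.1617, 0.3049]
tool_rot: [-0.087, 0.996, -0.0, 0.0]
ft_force: [-0.0, -0.6, -0.4]
grip_width: 0.0533
```

```bash
python3 - <<'E'
from h import *
st(); snap("wrist","wr15")
E
```

```text
clock 43.8167
joint_pos [ 3.1190e-01  2.7970e-01  2.1080e-01  1.5015e+00 -5.0000e-04 -1.4339e+00]
eef_pos [0.5019 0.1617 0.3049]
tool_rot [-8.740e-02  9.962e-01 -2.000e-04  2.000e-04]
ft_force [-0.0149 -0.5829 -0.3745]
grip_width 0.0533
```

View pics/wr15.png

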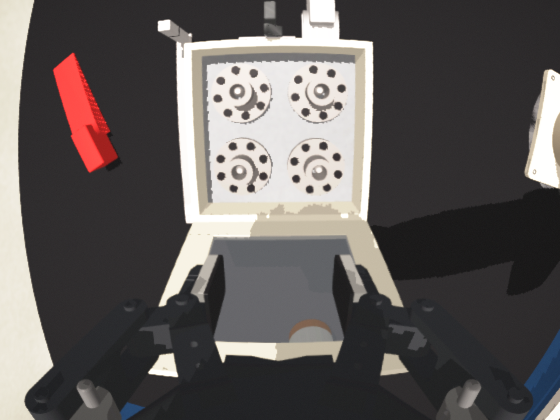

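All four wheels are seated, with hubs over the posts at (238,92), (321,92), (240,172) and (318,170). Next I plan the arc that closes the cover.

```bash
python3 - <<'E'
from h import *
x,y=S2W(0,.205); go(x,y,.36,SA+np.pi); p=bot.get_obs()["eef_pos"]; print(W2S(p[0],p[1]))
print("bottle",onz("si0",226,176,0), "S",W2S(*onz("si0",226,176,0)[:2]))
r=.188
for th in (1.75,1.6,1.45,1.3,1.15,1.0,.85,.7,.55,.4,.3,.2,.15,.1,.05,0,-.02):
    print(th,"y %.1f z %.1f mm"%(1e3*(.1025-r*np.cos(th)+.006*np.sin(th)+.011),1e3*(.08+r*np.sin(th)+.006*np.cos(th)+.014)))
E
```

```text
go [ 0.09 15.51 -5.52 -0.1 ]
(np.float64(0.0006026261085443803), np.float64(0.049850163225362745))
bottle [0.39633283 0.43052339 0.        ] S (np.float64(-0.0565688691458339), np.float64(0.33353504486755886))
1.75 y 152.9 z 277.9 mm
1.6 y 125.0 z 281.7 mm
1.45 y 96.8 z 281.4 mm
1.3 y 69.0 z 276.8 mm
1.15 y 42.2 z 268.1 mm
1.0 y 17.0 z 255.4 mm
0.85 y -6.1 z 239.2 mm
0.7 y -26.4 z 219.7 mm
0.55 y -43.6 z 197.4 mm
0.4 y -57.3 z 172.7 mm
0.3 y -64.3 z 155.3 mm
0.2 y -69.6 z 137.2 mm
0.15 y -71.5 z 128.0 mm
0.1 y -73.0 z 118.7 mm
0.05 y -74.0 z 109.4 mm
0 y -74.5 z 100.0 mm
-0.02 y -74.6 z 96.2 mm
```

play_rows(
  motion=[
    {"fingers": 1,"translation": [0,0,-3],"roll": 0},
    {"fingers": 1,"translation": [0,0,-5.5],"roll": 0},
    {"fingers": 1,"translation": [0,3,-5.5],"roll": 0},
    {"fingers": 1,"translation": [0,6,-5.5],"roll": 0},
    {"fingers": 1,"translation": [0,9,-5.5],"roll": 0},
    {"fingers": 1,"translation": [0,13,-5.5],"roll": 0},
    {"fingers": 1,"translation": [0,13.5,-5.5],"roll": 0},
    {"fingers": 1,"translation": [0,13.5,-5.5],"roll": 0},
    {"fingers": 1,"translation": [0,13.5,-2],"roll": 0},
    {"fingers": 1,"translation": [0,13.5,1],"roll": 0},
    {"fingers": 1,"translation": [0,13.5,2.8],"roll": 0},
    {"fingers": 1,"translation": [0,13.5,2.8],"roll": 0},
    {"fingers": 1,"translation": [0,13.5,2.8],"roll": 0},
  ],
)

```text
clock: 44.95
eef_pos: [0.4787, 0.2926, 0.2762]
tool_rot: [-0.086, 0.996, -0.001, -0.001]
ft_force: [0.2, -0.3, 0.8]
grip_width: -0.0002
```

```bash
python3 - <<'E'
from h import *
st(); p=bot.get_obs()["eef_pos"]; print(W2S(p[0],p[1]))
E
```

```text
clock 44.95
joint_pos [ 5.4890e-01  3.5670e-01  2.4460e-01  1.4613e+00 -4.0000e-04 -1.1936e+00]
eef_pos [0.4787 0.2926 0.2762]
tool_rot [-8.570e-02  9.963e-01 -8.000e-04 -1.100e-03]
ft_force [ 0.2276 -0.3244  0.761 ]
grip_width -0.0002
(np.float64(0.0004380235122726471), np.float64(0.18334651833969554))
```

play_rows(
  motion=[
    {"fingers": 1,"translation": [0,-3.0,-0.2],"roll": 0},
    {"fingers": 1,"translation": [0,-4.4,-0.4],"roll": 0},
    {"fingers": 1,"translation": [0,-5.8,-0.55],"roll": 0},
    {"fingers": 1,"translation": [0,-7.2,-0.55],"roll": 0},
    {"fingers": 1,"translation": [0,-8.6,-0.5],"roll": 0},
    {"fingers": 1,"translation": [0,-10.0,-0.3],"roll": 0},
    {"fingers": 1,"translation": [0,-11.4,-0.05],"roll": 0},
    {"fingers": 1,"translation": [0,-12.8,0.4],"roll": 0},
    {"fingers": 1,"translation": [0,-14.1,0.8],"roll": 0},
    {"fingers": 1,"translation": [0,-15.4,1.45],"roll": 0},
    {"fingers": 1,"translation": [0,-16.6,2.1],"roll": 0},
    {"fingers": 1,"translation": [0,-17.8,2.9],"roll": 0},
    {"fingers": 1,"translation": [0,-18.9,3.7],"roll": 0},
    {"fingers": 1,"translation": [0,-20,4.7],"roll": 0},
    {"fingers": 1,"translation": [0,-21,5.65],"roll": 0},
    {"fingers": 1,"translation": [0,-21.9,6.75],"roll": 0},
    {"fingers": 1,"translation": [0,-22.7,7.9],"roll": 0},
    {"fingers": 1,"translation": [0,-23.4,9.1],"roll": 0},
    {"fingers": 1,"translation": [0,-24.1,10.35],"roll": 0},
    {"fingers": 1,"translation": [0,-24.1,10.35],"roll": 0},
  ],
)

```text
clock: 46.62
eef_pos: [0.5185, 0.0556, 0.17]
tool_rot: [-0.086, 0.996, -0.0, -0.003]
ft_force: [0.4, 0.0, 1.3]
grip_width: 0.0001
```

```bash
python3 - <<'E'
from h import *
st(); p=bot.get_obs()["eef_pos"]; print(W2S(p[0],p[1]))
E
```

```text
clock 46.6167
joint_pos [ 1.0710e-01  3.3150e-01 -7.2000e-02  1.1730e+00 -7.0000e-04 -1.6363e+00]
eef_pos [0.5185 0.0556 0.17  ]
tool_rot [-8.620e-02  9.963e-01 -4.000e-04 -2.800e-03]
ft_force [0.416  0.0277 1.2502]
grip_width 0.0001
(np.float64(-0.001806620690259485), np.float64(-0.056999493248663095))
```

play_rows(
  motion=[
    {"fingers": 1,"translation": [0,-0.4,0.8],"roll": 0},
    {"fingers": 1,"translation": [0,-0.75,1.5],"roll": 0},
    {"fingers": 1,"translation": [0,-1.0,2.4],"roll": 0},
    {"fingers": 1,"translation": [0,-1.25,3.3],"roll": 0},
    {"fingers": 1,"translation": [0,-1.45,4.2],"roll": 0},
    {"fingers": 1,"translation": [0,-1.6,5.1],"roll": 0},
    {"fingers": 1,"translation": [0,-1.7,6.0],"roll": 0},
    {"fingers": 1,"translation": [0,-1.75,6.5],"roll": 0},
    {"fingers": 1,"translation": [0,-1.75,6.8],"roll": 0},
    {"fingers": 1,"translation": [0,-1.75,7.0],"roll": 0},
    {"fingers": 1,"translation": [0,-1.75,7.1],"roll": 0},
    {"fingers": 1,"translation": [0,-1.75,7.1],"roll": 0},
  ],
)

```text
clock: 47.62
eef_pos: [0.5233, 0.04, 0.102]
tool_rot: [-0.087, 0.996, 0.0, -0.0]
ft_force: [0.1, -0.4, 1.2]
grip_width: 0.0004
```

play_rows(
  motion=[
    {"fingers": 1,"translation": [0,0,0.2],"roll": 0},
    {"fingers": 1,"translation": [0,0,0.3],"roll": 0},
    {"fingers": 1,"translation": [0,0,0.3],"roll": 0},
  ],
)

```text
clock: 47.87
eef_pos: [0.5234, 0.0401, 0.0994]
tool_rot: [-0.087, 0.996, 0.0, 0.0]
ft_force: [0.4, -0.5, 4.3]
grip_width: -0.0
```

play_rows(
  motion=[
    {"fingers": 1,"translation": [0,0,0.2],"roll": 0},
    {"fingers": 1,"translation": [0,0,0.3],"roll": 0},
    {"fingers": 1,"translation": [0,0,0.3],"roll": 0},
  ],
)

```text
clock: 48.12
eef_pos: [0.5235, 0.0401, 0.0976]
tool_rot: [-0.087, 0.996, 0.0, 0.001]
ft_force: [-3.5, -2.2, 12.1]
grip_width: 0.0006
```

play_rows(
  motion=[
    {"fingers": 1,"translation": [0,0,0.2],"roll": 0},
    {"fingers": 1,"translation": [0,0,0.3],"roll": 0},
    {"fingers": 1,"translation": [0,0,0.3],"roll": 0},
  ],
)

```text
clock: 48.37
eef_pos: [0.5236, 0.0401, 0.0958]
tool_rot: [-0.087, 0.996, 0.0, 0.001]
ft_force: [-4.9, -1.5, 19.6]
grip_width: 0.0003
```

play_rows(
  motion=[
    {"fingers": 1,"translation": [0,0,-0.3],"roll": 0},
    {"fingers": 1,"translation": [0,0,-0.8],"roll": 0},
    {"fingers": 1,"translation": [0,0,-0.8],"roll": 0},
    {"fingers": 1,"translation": [0,0,-0.8],"roll": 0},
  ],
)

```text
clock: 48.7
eef_pos: [0.5232, 0.0404, 0.1011]
tool_rot: [-0.087, 0.996, 0.0, 0.0]
ft_force: [0.1, 0.3, 2.0]
grip_width: -0.0001
```

play_rows(
  motion=[
    {"fingers": 1,"translation": [0,0,-0.3],"roll": 0},
    {"fingers": 1,"translation": [0,0,-0.6],"roll": 0},
    {"fingers": 1,"translation": [0,0,-0.6],"roll": 0},
    {"fingers": 1,"translation": [0,0,-0.6],"roll": 0},
  ],
)

```text
clock: 49.03
eef_pos: [0.5232, 0.0401, 0.1071]
tool_rot: [-0.087, 0.996, 0.0, -0.0]
ft_force: [0.2, -0.4, 0.5]
grip_width: -0.0003
```

```bash
python3 - <<'E'
from h import *
f=[]
for i in range(3): f.append(bot.get_obs()["ft_force"]); bot.camera("side")
print(np.round(f,2)); st(); snap("side","si16"); snap("wrist","wr16")
# compare cover corner edges with initial side pic (shut, tilted): project level-shut vs +0.08 open corners
from fit import ch2st,rz
for th in (0,.05,.1):
  for X in (-.1025,.1025):
    p=np.array([X,.1025-.205*np.cos(th)+.006*np.sin(th),.08+.205*np.sin(th)+.006*np.cos(th)]); x,y=S2W(p[0],p[1]); print(th,X,np.round(proj("si16",(x,y,p[2])),1))
E
```

```text
[[ 0.22 -0.43  0.48]
 [ 0.14 -0.5   0.91]
 [ 0.62  0.74  0.07]]
clock 49.1833
joint_pos [ 7.6400e-02  3.9030e-01 -1.6330e-01  1.0177e+00  1.0000e-04 -1.6687e+00]
eef_pos [0.5231 0.04   0.107 ]
tool_rot [-8.700e-02  9.962e-01  0.000e+00 -3.000e-04]
ft_force [ 0.7238 -0.9099  0.0064]
grip_width -0.0002
0 -0.1025 [248. 217.]
0 0.1025 [300.7 203.3]
0.05 -0.1025 [247.8 214.6]
0.05 0.1025 [300.7 201. ]
0.1 -0.1025 [247.5 212.1]
0.1 0.1025 [300.6 198.5]
```

play_rows(
  motion=[
    {"fingers": 1,"translation": [0,0,-3],"roll": 0},
    {"fingers": 1,"translation": [0,0,-6],"roll": 0},
    {"fingers": 1,"translation": [0,0,-10],"roll": 0},
    {"fingers": 1,"translation": [-1,-3,-10],"roll": 130},
    {"fingers": 1,"translation": [-2,-6,-10],"roll": 130},
    {"fingers": 1,"translation": [-3,-9,-10],"roll": 130},
    {"fingers": 1,"translation": [-4.2,-12,-10],"roll": 130},
    {"fingers": 1,"translation": [-4.2,-15,-10],"roll": 130},
    {"fingers": 1,"translation": [-4.2,-19,-10],"roll": 130},
    {"fingers": 1,"translation": [-4.2,-19,-10],"roll": 130},
    {"fingers": 1,"translation": [-4.2,-19,-10],"roll": 130},
    {"fingers": 1,"translation": [-4.2,-19,-10],"roll": 130},
    {"fingers": 1,"translation": [-4.2,-19,-10],"roll": 130},
    {"fingers": 1,"translation": [-4.2,-19,-10],"roll": 130},
    {"fingers": 1,"translation": [-4.2,-19,-10],"roll": 130},
    {"fingers": 1,"translation": [-4.2,-19,-10],"roll": 130},
    {"fingers": 1,"translation": [-4.2,-19,-10],"roll": 130},
    {"fingers": 1,"translation": [-4.2,-19,-10],"roll": 130},
    {"fingers": 1,"translation": [-4.2,-19,-10],"roll": 130},
    {"fingers": 1,"translation": [-4.2,-19,-10],"roll": 130},
  ],
)

```text
clock: 50.95
eef_pos: [0.5974, -0.1398, 0.207]
tool_rot: [0.83, 0.558, -0.0, -0.0]
ft_force: [-0.3, -0.2, -0.3]
grip_width: 0.0003
```

play_rows(
  motion=[
    {"fingers": 1,"translation": [0,0,0],"roll": 130},
    {"fingers": 1,"translation": [0,0,0],"roll": 130},
    {"fingers": 1,"translation": [0,0,0],"roll": 130},
    {"fingers": 1,"translation": [0,0,0],"roll": 130},
    {"fingers": 1,"translation": [0,0,0],"roll": 130},
    {"fingers": 1,"translation": [0,0,0],"roll": 130},
    {"fingers": 1,"translation": [0,0,0],"roll": 130},
    {"fingers": 1,"translation": [0,0,0],"roll": 130},
    {"fingers": 1,"translation": [0,0,0],"roll": 130},
    {"fingers": 1,"translation": [0,0,0],"roll": 130},
    {"fingers": 1,"translation": [0,0,0],"roll": 130},
    {"fingers": 1,"translation": [0,0,0],"roll": 130},
    {"fingers": 1,"translation": [0,0,0],"roll": 130},
    {"fingers": 1,"translation": [0,0,0],"roll": 130},
    {"fingers": 1,"translation": [0,0,0],"roll": 130},
    {"fingers": 1,"translation": [0,0,0],"roll": 130},
    {"fingers": 1,"translation": [0,0,0],"roll": 130},
    {"fingers": 1,"translation": [0,0,0],"roll": 130},
    {"fingers": 1,"translation": [0,0,0],"roll": 130},
  ],
)

```text
clock: 52.53
eef_pos: [0.5974, -0.1398, 0.207]
tool_rot: [0.857, -0.515, -0.0, 0.0]
ft_force: [-0.3, 0.7, -0.8]
grip_width: -0.0003
```

```bash
python3 - <<'E'
from h import *
st(); go(.5977,-.1398,.0887,SA-np.pi/2)
snap("side","si17")
E
```

```text
clock 52.5333
joint_pos [-0.2299  0.4858  0.2622  1.3477  0.      2.4218]
eef_pos [ 0.5974 -0.1398  0.207 ]
tool_rot [ 8.575e-01 -5.145e-01 -3.000e-04  1.000e-04]
ft_force [-0.3391  0.7145 -0.8412]
grip_width -0.0003
go [ 0.02 -0.03 11.83 18.01]
```

play_rows(
  motion=[
    {"fingers": 1,"translation": [0,0,4],"roll": 7},
    {"fingers": 1,"translation": [0,0,8],"roll": 14},
    {"fingers": 1,"translation": [0,0,11],"roll": 18},
    {"fingers": 1,"translation": [0,0,11.8],"roll": 18},
    {"fingers": 1,"translation": [0,0,11.8],"roll": 18},
    {"fingers": 1,"translation": [0,0,11.8],"roll": 18},
  ],
)

```text
clock: 53.08
eef_pos: [0.5981, -0.14, 0.0902]
tool_rot: [0.768, -0.64, 0.0, -0.0]
ft_force: [1.0, 0.3, 0.2]
grip_width: -0.0002
```

```bash
python3 - <<'E'
from h import *
st(); snap("wrist","wr18"); snap("side","si18")
w=cv2.resize(cv2.imread("pics/wr18.png")[90:180,0:100],None,fx=4,fy=4,interpolation=cv2.INTER_CUBIC)
w0=cv2.resize(cv2.imread("pics/wr5.png")[90:180,0:100],None,fx=4,fy=4,interpolation=cv2.INTER_CUBIC)
s=cv2.resize(cv2.imread("pics/si17.png")[165:240,220:320],None,fx=4,fy=4,interpolation=cv2.INTER_CUBIC)[:230]
s2=cv2.resize(cv2.imread("pics/si17.png")[140:340,180:380],(400,230)) 
cv2.imwrite("pics/final.png",np.vstack([np.hstack([w0,w]),np.hstack([s,s2])]))
E
```

```text
clock 53.0833
joint_pos [-0.2298  0.5656  0.0786  1.0831  0.      2.7305]
eef_pos [ 0.5981 -0.14    0.0902]
tool_rot [ 7.682e-01 -6.402e-01  3.000e-04 -2.000e-04]
ft_force [1.0192 0.2544 0.2197]
grip_width -0.0002
```

View pics/final.png

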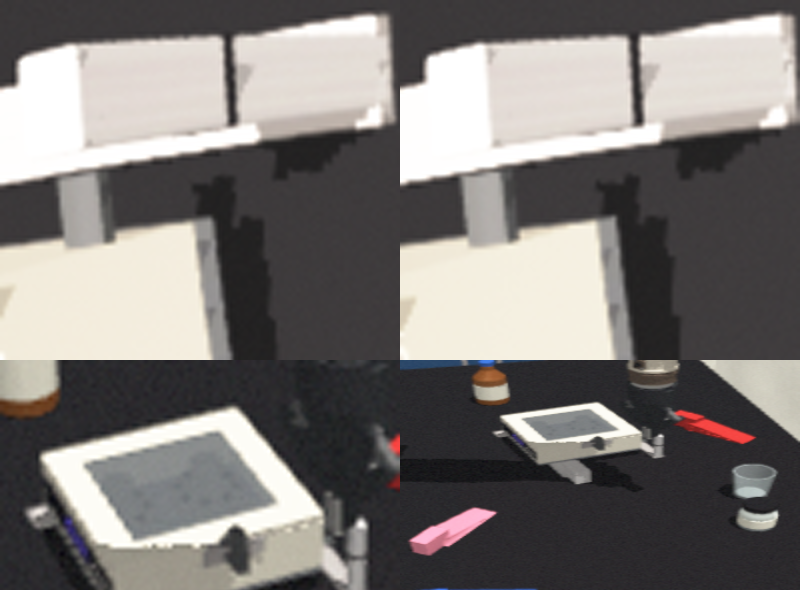

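The last view shows the cover shut, the latch home (dark tab at lower-left panel (237,548)), the wedge in place and the bystanders untouched. I'll measure numerically how much the pointer rose relative to the post, and refit its height.

```bash
python3 - <<'E'
from pt import *
g=[cv2.cvtColor(cv2.resize(cv2.imread(f"pics/{n}.png"),None,fx=8,fy=8,interpolation=cv2.INTER_CUBIC),cv2.COLOR_BGR2GRAY) for n in ("wr5","wr18")]
def sh(u0,v0,u1,v1,m=4):
    t=g[0][v0*8:v1*8,u0*8:u1*8]; a=max(u0-m,0);b=v0-m
    r=cv2.matchTemplate(g[1][b*8:(v1+m)*8,a*8:(u1+m)*8],t,cv2.TM_CCOEFF_NORMED); _,s,_,p=cv2.minMaxLoc(r); return (np.array(p)/8+[a-u0,b-v0],round(s,3))
print("mark",sh(52,98,64,122)); print("top edge post",sh(8,100,26,126)); print("pointer",sh(12,136,32,144)); print("corner",sh(42,144,62,170))
A=lambda x,y:np.array([x/4,40+y/4])
post=[((.132,-.132,.05),A(230,236)),((.118,-.132,.05),A(232,325)),((.132,-.132,.085),A(78,245)),((.118,-.132,.085),A(88,348)),((.132,-.12,.085),A(18,260))]
d=np.load("pics/wr5.npz"),np.load("pics/wr18.npz")
# expected image shift of fixed points due to camera motion
for p in ((.125,-.132,.05),(.125,-.132,.085),(.115,-.0967,.05),(.1025,-.1025,.022)):
    X=np.array([*S2W(p[0],p[1]),p[2]]); print(p,"pred shift",np.round(proj("wr18",X)-proj("wr5",X),2))
a=corr("wr5",post)
for t in (-.01,0,.01): print(t,[np.round(4*(a(ch2st(p,t))-[0,40]),1).tolist() for p in ((.1025,-.1025,.022),(.115,-.1017,.0515),(.115,-.1017,.0485))])
E
```

```text
mark (array([1.5, 0. ]), 0.991)
top edge post (array([ 1.875, -0.125]), 0.997)
pointer (array([1.   , 0.375]), 1.0)
corner (array([ 0.75, -0.25]), 0.998)
(0.125, -0.132, 0.05) pred shift [ 1.5  -0.08]
(0.125, -0.132, 0.085) pred shift [ 1.93 -0.2 ]
(0.115, -0.0967, 0.05) pred shift [ 1.46 -0.39]
(0.1025, -0.1025, 0.022) pred shift [ 1.17 -0.35]
wr5 [ 2.5 -1.7 -1.3 -0.7 -1.5  2.1] [[0.0, -0.2], [0.9, 0.3], [-0.3, -0.2], [-1.0, 0.8], [0.4, -0.6]]
-0.01 [[205.4, 417.2], [87.7, 368.4], [99.6, 366.1]]
0 [[212.1, 415.5], [97.0, 366.7], [108.6, 364.4]]
0.01 [[218.6, 413.9], [106.1, 365.0], [117.4, 362.8]]
```

```bash
python3 -c "
from h import *
bot.job_done(); st()"
```

```text
the job is handed in; nothing more can be done
the job is handed in; nothing more can be done
```

I've handed the job in at about 53 s of the 208 s allowed, with the robot touching nothing. No verdict was reported.

**What I did:** I pushed the silver wedge thin end first under the low edge, checked the level and pushed it about 2.4 mm further. I then slid the latch away until the cover sprang fully open, set all four wheels over their own posts, and pressed the cover shut with about 20 N.

**Last checks:**
- **Wheels:** the overhead view before closing showed all four on their posts, hub up. None of the four met resistance going on.
- **Cover and latch:** the final side view shows the cover shut with nothing touching it and the latch back home. The wedge is in place and the bottle, jar and beaker are untouched.
- **Pointer:** it rose about 0.4 mm with the second push, against about 0.5 mm expected. I put it within about 0.5 mm of the mark.

**Where checks disagreed:** before the second push, the chamber corner read about 0.2 mm low and the pointer edges read 0.1 to 1 mm low. Camera calibration is only good to about 2 mm. The pointer figure is therefore an estimate taken relative to the gauge post, not a direct reading.

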